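# Scrub the algae streak inside a wide-mouth bottle

## Robot

A 6-joint arm with a two-finger parallel gripper is mounted at the origin on a cart in front of the work surface, level with it; the furniture and walls round the work are solid. World frame = base frame: x ahead of the robot, y to its left, z up, the work surface at z = 0. Lengths are in m, angles in rad, forces in N, time in s.
With the tool pointing down it reaches from about 0.35 to 1 m from the base axis. Payload 7.1 kg.
Tool frame: the origin (TCP) lies midway between the tips of the shut fingers; the grasp point (between the pads) lies 19 mm behind it; x points along the fingers, z is the direction in which the jaws open and shut, and the axes are right-handed (so a half turn about x gives the same grasp; the last joint's range is limited). The gripper opens to 85 mm and grips with 20 to 120 N. Pads are 22 mm wide; open, the fingers measure 114 mm over their backs; the gripper's body (76 mm by 85 mm) begins 54 mm behind the grasp point. The pads swing forward as they close: fully open they stand 13 mm farther back than shut.
Start: joints at [1.184, 0.423, 1.63, -0, 1.089, -0.019], TCP at [0.225, 0.583, 0.231] pointing down, gripper open.
Joint ranges: [-3, 3], [-0.9, 2.11], [0.09, 2.58], [-1.31, 4.45], [0.11, 2.69], [-2.54, 2.54]. Speed limits (rad/s): [2.39, 2.39, 3.01, 3.14, 3.14, 3.14].

## Interface

Orientations are given as a unit quaternion [x, y, z, w].
In Python, from station import monitor, get_image, camera_model, ticket, outline_of, landmark_of gives the robot as it stands. The module is installed in compiled form; this text tells all that it offers.
- The arm moves only by the tool arm_command, never from a script. Its argument "increments" is a list of rows, each an object of numbers: "grip": the finger opening in cm, from 0 to 8.54; "x", "y", "z": the shift along the tool's x, y, z in cm; "ax", "ay", "az": the turn, a rotation vector about the tool's x, y, z in rad. In form: [{"grip": .., "x": .., "y": .., "z": .., "ax": .., "ay": .., "az": ..}, ...]. A call has 1 to 5 rows; each row is the pose to reach, as a shift and turn from the pose commanded when the call began, along the tool's axes at that moment; what a row does not reach only later rows make up. A row lasts 1/12 s, in which the tool goes at most 41.7 mm and 7.16 degrees, less where a joint would pass 70% of its speed; a pose out of reach is approached as far as the arm can. A call with a gripper value outside its range is refused whole. The fingers move at their own pace and stop on an object; "grip_force" is the grip in N (left out, the last holds). Time passes only in rows, so rows that repeat a pose let the fingers close. It gives the time, the measured TCP pose, the force and the opening at its end, in the units of the state.
- monitor.get_state(): the state, without advancing time (a new reading comes with each control period).
- get_image(name): name is "scene" or "top" or "wrist"; returns the picture (400x640x3 uint8, red, green, blue); there is no depth.
- camera_model(name): a dict with "fx", "fy", "cx", "cy" (pixels), "R" (3x3) and "t" (3): a world point X has camera coordinates R X + t; the wrist camera has in their place "tool_from_camera" (4x4, takes a point from camera to tool coordinates, whose origin is the TCP and whose axes are the tool frame's). Camera axes: x right, y down, z forward; pixel columns grow to the right and rows downward; lengths in m; the calibration is good to about 2 mm. The wrist camera is an equidistant fisheye: a pixel r from the principal point sees the ray r / f radians off the axis. A picture is of the moment at which its call begins: read the wrist's pose just before it. camera_model takes no time and is no camera call.
- ticket.close_job(): hands the job in, once; it reports no verdict.
Trained networks look in the newest picture that a camera, given by its name, has taken for a name from the list of things; names that differ only in an ending like _2 or _b are one class to them, and where a whole thing is asked for, a point or a joint stands for the part that bears it (a point fixed in the world has none). Each returns a list of dicts, best first, with "score" (0 to 1); they miss things now and then, are a little off and sometimes report something else, mostly with a low value. They report only what shows in the picture. A call takes as long as a camera call.
- outline_of(thing, camera): "region" (400x640 bool, what is visible of it) and "xy" ([column, row] in pixels, amid what is visible of it).
- landmark_of(thing, camera): "xy" ([column, row] in pixels: a listed point, or the origin of a listed thing).
The state is a dict: "t": time; "joint_pos": joint angles; "joint_velocities": joint speeds; "joint_torque": joint torques, N m; "ee_pos": TCP position; "eef_rot": TCP orientation; "force": force on the tool from outside, world axes, zero at the start; "torque": the same for the moment, N m; "width": opening from 0.0 (shut) to 1.0 (fully open).
Only numpy, scipy, OpenCV 4.12 (cv2) and the standard library are available. Lean on these libraries where they do the work, as an engineer would, in place of code of your own. Each camera call takes 0.05 s, during which the arm holds its last target.

## Task

Take the bottle brush from its drip rack and lean it in through the mouth of the clear bottle so that its end bears on the wall with a steady 3 to 6 N where the brown-green streak is, then scrub up and down the whole length of the streak for at least two full strokes, keeping up that pressure. The bottle is to stay down in its stand. Afterwards hang the brush back in the fork of the drip rack by its collar, let go, and leave the other things on the bench where they are.

Things in the scene. Friction and masses are not known exactly. Their poses are not given: they have to be found in the camera images.
- bottle: Clear open bottle, about 0.3 kg, 120 mm tall, loose in a wire stand. Origin: centre of its underside, z up. Body 82 mm outside, 76 mm inside diameter up to 84 mm high, floor 5 mm thick; then a shoulder narrowing to the neck from 97 to 120 mm high, 48 mm inside, 54 mm outside diameter. An upright brush cannot reach the wall below the shoulder; one tilted 15 to 25 degrees can
- streak (a point): Middle of the brown-green streak of dried algae on the inside of the bottle's wall, 38 mm from the axis on its +x side (x points out through the wall, z up), 41 mm above the underside. The streak is about 25 mm wide and runs from 16 to 66 mm above the underside
- bottle_mouth (a point): Centre of the bottle's mouth, 120 mm above its underside; same axes as the bottle
- stand: Steel wire bottle stand, fixed: plate 118 x 118 mm whose top is 6 mm above the bench, four posts (47 mm from the axis, 70 mm high) and two rings round the bottle. Origin: centre of its underside, on the axis. It takes larger bottles too: this one has 6 to 9 mm of play and slides on the plate when pushed with 1 to 2 N, until it meets one or two posts, so firm pressure is felt only then
- brush: Bottle brush, 0.1 kg, 230 mm long, hanging upright in the rack, head down. Origin: centre of the collar's underside; z up along the handle. Blue round handle 22 mm thick from 15 to 79 mm above the origin, top at 85 mm; collar 34 mm across, 5 mm thick; below it a 6 mm wire down to the pale bristle head with a round end, 22 mm thick, 103 to 145 mm below the origin
- brush_collar (a point): Centre of the collar's underside (the brush's origin), z along the handle
- brush_end (a point): Centre of the round end of the brush head, 134 mm below the brush's origin when unbent, 11 mm from the very end and from the bristles' surface. The wire is springy and bends at the collar: up to 1.8 N for each mm of sideways deflection here (less with the give of the grip)
- rack: Drip rack, fixed: grey base 130 x 100 x 10 mm, a post at its rear (58 mm to +x) and on top a flat horizontal fork 46 mm wide: two prongs, a 14 mm slot between them, open to the origin's -x side; the prongs end 26 mm to -x and carry lips 3 mm high there. Origin: on the bench below the seat, z up
- rack_seat (a point): Where the brush's collar rests, on the fork's upper face, 158 mm above the bench; same axes as the rack, the slot runs from here to -x
- cap: The bottle's black screw cap, 58 mm wide, 20 mm high, lying loose beside the stand (leave alone). Origin: centre of its underside
- dropper_bottle: Small brown dropper bottle, 34 mm wide, 102 mm tall, loose beside the stand (leave alone). Origin: centre of its underside
- screw_tin: Round white tin, 69 mm wide, 31 mm high, loose near the rack (leave alone). Origin: centre of its underside
- electric_tape: Roll of black tape, 62 mm wide, 19 mm high, loose near the rack (leave alone). Origin: centre of its underside

How it is judged:
On the way, in this order (a step that is already met when the one before it is completed fails the run):
1. the brush's end presses on the lower part of the streak with 2 to 8 N (its centre less than 31 mm above the bottle's underside, within 13 mm of the streak's middle line) (z of brush_end in the frame of bottle between 0.008 and 0.031 m and x of brush_end in the frame of bottle above 0.022 m and y of brush_end in the frame of bottle between -0.013 and 0.013 m and contact force between brush and bottle between 2 and 8 N), for 0.1 s.
2. still pressing with 2 to 8 N, on the upper part of the streak (centre more than 48 mm above the underside) (z of brush_end in the frame of bottle between 0.048 and 0.08 m and x of brush_end in the frame of bottle above 0.022 m and y of brush_end in the frame of bottle between -0.013 and 0.013 m and contact force between brush and bottle between 2 and 8 N), for 0.1 s.
3. down again, pressing on the lower part (all of step 1), for 0.1 s.
4. up again, pressing on the upper part (all of step 2), for 0.1 s.
At the end, for the whole second after the job is handed in: The brush hangs still and upright (within 7 degrees) in the rack with its collar on the fork within 11 mm of the seat, and the bottle stands upright and at rest, down on the plate of its stand (distance between brush_collar and rack_seat below 0.011 m and angle between brush's own z axis and vertical below 0.12 rad and linear speed of each of brush, bottle below 0.03 m/s and angle between bottle's own z axis and vertical below 0.1 rad and horizontal distance between bottle and stand below 0.014 m and height (world z) of bottle below 0.012 m); the robot touches nothing.
It fails at once if the bottle is lifted more than 20 mm or tipped more than 15 degrees (height (world z) of bottle above 0.026 m or angle between bottle's own z axis and vertical above 0.26 rad).
It fails at once if the cap, dropper bottle, tin or tape roll is moved by more than 25 mm (distance of any of cap, dropper_bottle, screw_tin, electric_tape from where it was at the start of the episode above 0.025 m).
It also fails if it takes over 72 s, if anything falls off the work surface, if the arm or the gripper's body presses on something with over 40 N, if the wrist force passes 120 N, or if a joint passes its speed limit or range.

## Working session

There is one attempt and no reset: what is moved stays moved. The work goes in short steps, Python scripts to look and compute and a tool call to move; the robot and the scene stay as the last step left them, time stands still between calls to the robot, and variables do not carry over. Pictures are saved under pics/ and viewed, and the job is handed in when it is done.

Besides the shell and the picture viewer there is one more tool, called as name(argument=value, ...), one argument or row to a line, values as JSON. arm_command: Moves the arm, as the interface text tells. Its arguments: {"type":"object","properties":{"increments":{"type":"array"},"grip_force":{"type":"number"}},"required":["increments"]}

```bash
mkdir -p pics; ls; cat > h.py <<'E'
import numpy as np, cv2
from scipy.spatial.transform import Rotation as Rn
from station import monitor, get_image, camera_model, ticket, outline_of, landmark_of
def ray(cam,px,st=None):
    m=camera_model(cam)
    if cam!='wrist':
        R=np.array(m['R']);t=np.array(m['t'])
        d=R.T@np.array([(px[0]-m['cx'])/m['fx'],(px[1]-m['cy'])/m['fy'],1]); return -R.T@t,d/np.linalg.norm(d)
    T=np.array(m['tool_from_camera']);u=np.array([(px[0]-m['cx'])/m['fx'],(px[1]-m['cy'])/m['fy']]);r=np.linalg.norm(u)
    d=np.r_[u/max(r,1e-9)*np.sin(r),np.cos(r)]
    Rt=Rn.from_quat(st['eef_rot']).as_matrix()
    return Rt@T[:3,3]+np.array(st['ee_pos']),Rt@(T[:3,:3]@d)
def proj(cam,X,st=None):
    m=camera_model(cam);X=np.array(X,float)
    if cam!='wrist':
        c=np.array(m['R'])@X+np.array(m['t']);return np.array([c[0]/c[2]*m['fx']+m['cx'],c[1]/c[2]*m['fy']+m['cy']])
    T=np.array(m['tool_from_camera']);Rt=Rn.from_quat(st['eef_rot']).as_matrix()
    p=Rt.T@(X-np.array(st['ee_pos']));c=T[:3,:3].T@(p-T[:3,3]);r=np.arctan2(np.hypot(c[0],c[1]),c[2]);u=c[:2]/np.hypot(c[0],c[1])*r
    return np.array([u[0]*m['fx']+m['cx'],u[1]*m['fy']+m['cy']])
def atz(o,d,z): return o+d*(z-o[2])/d[2]
def tri(rays):
    A=0;b=0
    for o,d in rays:
        P=np.eye(3)-np.outer(d,d);A=A+P;b=b+P@o
    X=np.linalg.solve(A,b);return X,[np.linalg.norm((np.eye(3)-np.outer(d,d))@(X-o)) for o,d in rays]
def save(n,im): cv2.imwrite('pics/'+n+'.png',im[...,::-1])
E
python3 - <<'E'
from h import *
import json
st=monitor.get_state();print(st)
ims={}
for c in ['scene','top','wrist']:
    ims[c]=get_image(c);save(c+'0',ims[c])
pts={'bottle':0,'bottle_mouth':.126,'streak':.047,'stand':0,'brush':.158,'brush_collar':.158,'brush_end':.024,'rack':0,'rack_seat':.158,'cap':0,'dropper_bottle':0,'screw_tin':0,'electric_tape':0}
for n,z in pts.items():
    rs=[]
    for c in ['scene','top','wrist']:
        l=landmark_of(n,c)
        for k in l[:2]:
            o,d=ray(c,k['xy'],st);print(n,c,round(k['score'],2),np.round(k['xy'],1),np.round(atz(o,d,z),4))
        if l and l[0]['score']>.4: rs.append(ray(c,l[0]['xy'],st))
    if len(rs)>1: print('  TRI',*np.round(tri(rs)[0],4),np.round(tri(rs)[1],4))
for c in ['scene','top']: print(c,{k:np.round(v,3).tolist() for k,v in camera_model(c).items()}, ray(c,(320,200)))
E
```

```text
pics
{'t': 0.0, 'joint_pos': array([ 1.18401525e+00,  4.23819331e-01,  1.63069806e+00,  1.34426041e-05,
        1.08860214e+00, -1.89736936e-02]), 'joint_velocities': array([ 7.14512070e-04, -9.20580484e-05, -4.05339944e-04, -1.66432741e-03,
       -1.48439994e-03, -1.87203195e-04]), 'joint_torque': array([ 4.41972925e-04, -5.57376266e+01, -2.81738985e+01,  6.79828690e-05,
        7.33367546e-03, -1.31000384e-06]), 'ee_pos': array([0.22448129, 0.5827058 , 0.23055595]), 'eef_rot': array([-0.40042578,  0.58345727,  0.39983885,  0.58255103]), 'force': array([ 0.21264817, -0.11233964,  0.77138306]), 'torque': array([-0.01365416,  0.00582342,  0.00575554]), 'width': 0.9982286535924443}
bottle scene 0.84 [264.  203.6] [0.4836 0.2205 0.    ]
bottle top 0.78 [261.9 201.4] [0.476  0.2088 0.    ]
bottle wrist 0.7 [181.6 365.2] [0.4886 0.1892 0.    ]
  TRI 0.4745 0.2066 0.0149 [0.0012 0.0007 0.0006]
bottle_mouth scene 0.9 [265.7 171.7] [0.4853 0.2022 0.126 ]
bottle_mouth top 0.71 [256.7 197.2] [0.48   0.2038 0.126 ]
bottle_mouth wrist 0.49 [183.2 391.4] [0.4285 0.2934 0.126 ]
  TRI 0.4905 0.221
[... 2114 characters left out ...]
ic_tape scene 0.54 [402.4 222. ] [ 0.7112 -0.1167 -0.    ]
electric_tape top 0.74 [437.7 151.7] [ 0.6069 -0.2966  0.    ]
  TRI 0.6089 -0.2993 -0.0076 [0.0013 0.0013]
scene {'fx': 439.63, 'fy': 439.63, 'cx': 316.825, 'cy': 194.43, 'R': [[0.705, -0.709, 0.009], [-0.444, -0.451, -0.775], [0.554, 0.542, -0.632]], 't': [-0.341, 0.341, 0.917]} (array([-0.11605935, -0.5853845 ,  0.84735436]), array([ 0.55301761,  0.53106713, -0.6419807 ]))
top {'fx': 492.015, 'fy': 492.015, 'cx': 324.04, 'cy': 194.015, 'R': [[-0.021, -1.0, -0.02], [-0.997, 0.023, -0.07], [0.07, 0.018, -0.997]], 't': [0.041, 0.491, 1.369]} (array([0.39474952, 0.00504805, 1.40018875]), array([ 0.0581064 ,  0.0267849 , -0.99795101]))
```

```bash
python3 - <<'E'
import cv2
a=cv2.imread('pics/scene0.png')[120:340,200:480];b=cv2.imread('pics/top0.png')[120:260,200:480]
cv2.imwrite('pics/sceneZ.png',cv2.resize(a,None,fx=2.7,fy=2.7,interpolation=3));cv2.imwrite('pics/topZ.png',cv2.resize(b,None,fx=2.8,fy=2.8,interpolation=3))
E
```

```text
(no output)
```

View pics/sceneZ.png

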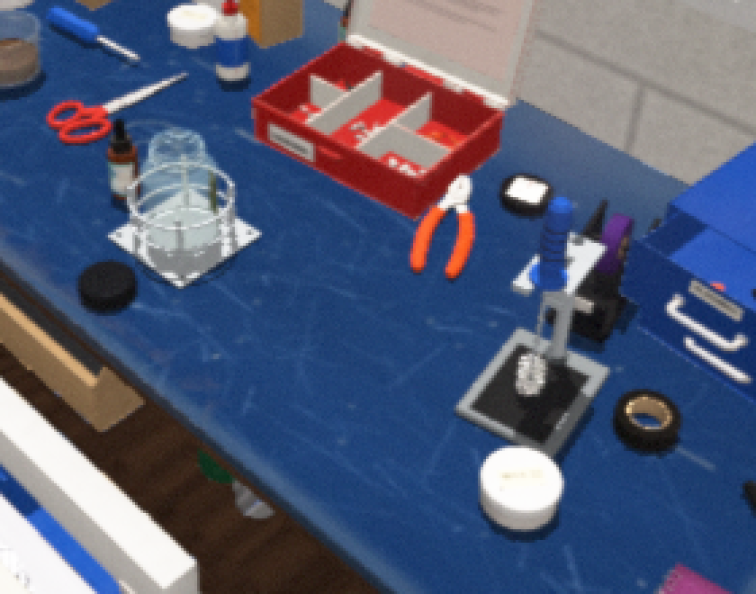

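View pics/topZ.png

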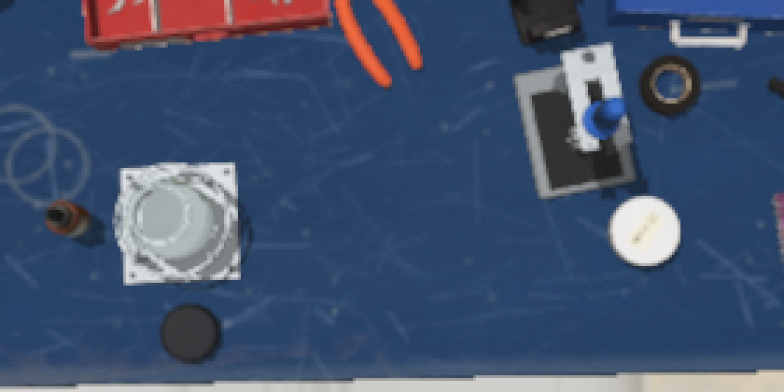

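View pics/wrist0.png

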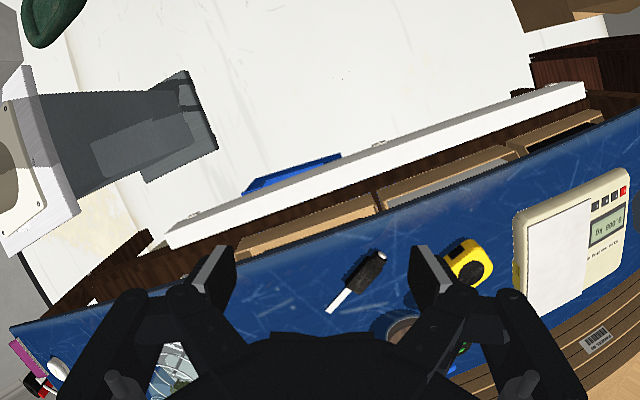

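View pics/scene0.png

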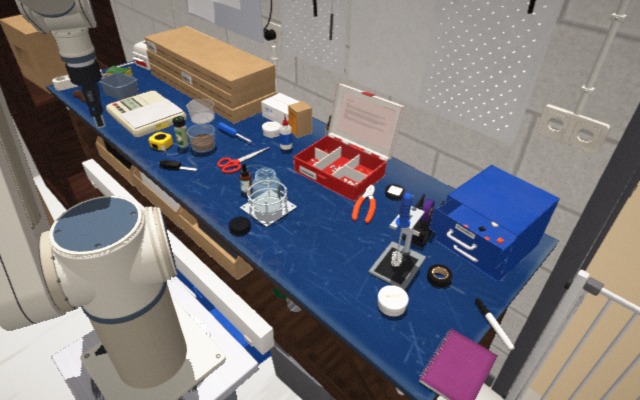

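```bash
python3 - <<'E'
from h import *
m=camera_model('wrist');print({k:np.round(v,3).tolist() for k,v in m.items()})
st=monitor.get_state();R=Rn.from_quat(st['eef_rot']).as_matrix();print(np.round(R,3))
T=np.array(m['tool_from_camera']);print('cam pos',R@T[:3,3]+st['ee_pos'],'fwd',R@T[:3,2],'right',R@T[:3,0])
o,d=ray('wrist',(320,200),st);print(o,d)
E
```

```text
{'fx': 309.707, 'fy': 309.707, 'cx': 321.596, 'cy': 193.082, 'tool_from_camera': [[0.002, -0.291, 0.957, -0.143], [-0.0, -0.957, -0.291, 0.074], [1.0, 0.0, -0.002, -0.0], [0.0, 0.0, 0.0, 1.0]]}
[[ 0.    -0.933  0.36 ]
 [ 0.     0.36   0.933]
 [-1.    -0.     0.   ]]
cam pos [0.15530095 0.60961074 0.37442646] fwd [ 0.27140806 -0.10638133 -0.95656713] right [ 0.35969676  0.93306769 -0.00171068]
[0.15530095 0.60961074 0.37442646] [ 0.28942201 -0.11883721 -0.94979609]
```

arm_command(
  increments=[
    {"grip": 8.5, "x": -2, "y": -3, "z": -2.4},
    {"grip": 8.5, "x": -4, "y": -6, "z": -4.7},
    {"grip": 8.5, "x": -5, "y": -9, "z": -7},
    {"grip": 8.5, "x": -6, "y": -12, "z": -9.4},
    {"grip": 8.5, "x": -8, "y": -15, "z": -11.7},
  ],
)

```text
schema error: expected keys grip, x, y, z, ax, ay, az
```

arm_command(
  increments=[
    {"y": -3, "z": -2.4},
    {"y": -6, "z": -4.7},
    {"y": -9, "z": -7},
    {"y": -12, "z": -9.4},
    {"y": -15, "z": -11.7},
  ],
)

```text
schema error: expected keys grip, x, y, z, ax, ay, az
```

arm_command(
  increments=[
    {"y": -3, "z": -2.4},
    {"y": -3, "z": -2.4},
    {"y": -3, "z": -2.4},
  ],
)

```text
schema error: expected keys grip, x, y, z, ax, ay, az
```

```bash
cat > look.py <<'E'
from h import *
import sys
def look(n,names,cam='wrist',crop=None,f=2):
    st=monitor.get_state();im=get_image(cam);print('t',st['t'],np.round(st['ee_pos'],4),np.round(st['eef_rot'],4))
    out={}
    for k,z in names.items():
        for l in landmark_of(k,cam)[:2]:
            o,d=ray(cam,l['xy'],st);print(k,round(l['score'],2),np.round(l['xy'],1),np.round(atz(o,d,z),4));out.setdefault(k,(o,d,l))
    if crop is not None:
        a,b,c,e=crop;im=cv2.resize(im[c:e,a:b],None,fx=f,fy=f,interpolation=3)
    save(n,im);return st,out
E
python3 - <<'E'
from look import *
look('w1',{'bottle':.006,'bottle_mouth':.126,'streak':.047,'stand':0,'dropper_bottle':0,'cap':0})
E
```

```text
t 2.1 [0.2247 0.5832 0.2313] [-0.4002  0.583   0.4001  0.583 ]
bottle 0.56 [180.7 365.3] [0.4839 0.194  0.006 ]
bottle_mouth 0.4 [183.8 363.3] [0.374 0.337 0.126]
streak 0.89 [181.2 390.1] [0.5123 0.191  0.047 ]
stand 0.89 [183.  363.9] [0.4863 0.1956 0.    ]
```

View pics/w1.png

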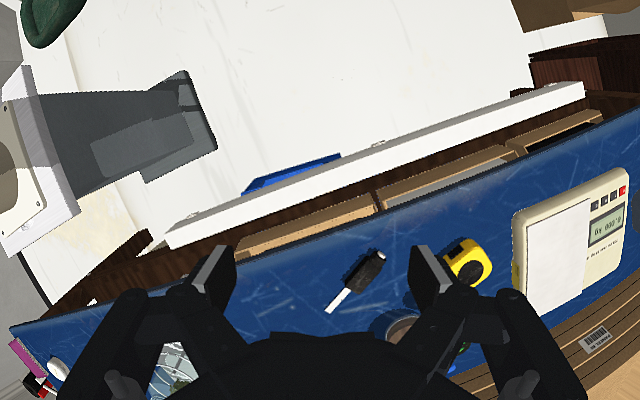

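arm_command(
  increments=[
    {"grip": 8.5, "x": -2, "y": -3, "z": -2.4, "ax": 0, "ay": 0, "az": 0},
    {"grip": 8.5, "x": -4, "y": -6, "z": -4.7, "ax": 0, "ay": 0, "az": 0},
    {"grip": 8.5, "x": -5, "y": -9, "z": -7, "ax": 0, "ay": 0, "az": 0},
    {"grip": 8.5, "x": -6, "y": -12, "z": -9.4, "ax": 0, "ay": 0, "az": 0},
    {"grip": 8.5, "x": -8, "y": -15, "z": -11.7, "ax": 0, "ay": 0, "az": 0},
  ],
)

```text
t: 2.87
ee_pos: [0.322, 0.4185, 0.3101]
eef_rot: [-0.401, 0.584, 0.4, 0.582]
force: [0.4, 0.9, 0.3]
width: 0.995
```

arm_command(
  increments=[
    {"grip": 8.5, "x": 0, "y": -3, "z": -2.4, "ax": 0, "ay": 0, "az": 0},
    {"grip": 8.5, "x": 0, "y": -6, "z": -4.7, "ax": 0, "ay": 0, "az": 0},
    {"grip": 8.5, "x": 0, "y": -9, "z": -7, "ax": 0, "ay": 0, "az": 0},
    {"grip": 8.5, "x": 0, "y": -12, "z": -9.4, "ax": 0, "ay": 0, "az": 0},
    {"grip": 8.5, "x": 0, "y": -15, "z": -11.7, "ax": 0, "ay": 0, "az": 0},
  ],
)

```text
t: 3.28
ee_pos: [0.4205, 0.2561, 0.3111]
eef_rot: [-0.4, 0.583, 0.4, 0.583]
force: [0.9, 0.1, -0.3]
width: 0.996
```

arm_command(
  increments=[
    {"grip": 8.5, "x": 0, "y": -3, "z": -2.4, "ax": 0, "ay": 0, "az": 0},
    {"grip": 8.5, "x": 0, "y": -3, "z": -2.4, "ax": 0, "ay": 0, "az": 0},
    {"grip": 8.5, "x": 0, "y": -3, "z": -2.4, "ax": 0, "ay": 0, "az": 0},
  ],
)

```text
t: 3.53
ee_pos: [0.4402, 0.223, 0.3109]
eef_rot: [-0.399, 0.584, 0.399, 0.584]
force: [-1.2, 0.6, -0.1]
width: 0.993
```

```bash
python3 - <<'E'
from look import *
look('w2',{'bottle':.006,'bottle_mouth':.126,'streak':.047,'stand':0,'dropper_bottle':0,'cap':0})
E
```

```text
t 3.5333 [0.4402 0.223  0.3109] [-0.3989  0.5837  0.3989  0.5839]
bottle 0.59 [318.8 184.6] [0.484  0.2003 0.006 ]
bottle_mouth 0.64 [319.8 212.3] [0.4843 0.2027 0.126 ]
streak 0.96 [316.6 217. ] [0.5166 0.1846 0.047 ]
dropper_bottle 0.63 [141.1 286.6] [ 0.5511 -0.2126  0.    ]
dropper_bottle 0.59 [387.5 161. ] [0.4885 0.31   0.    ]
cap 0.8 [286.6 111.7] [0.3657 0.1963 0.    ]
```

View pics/w2.png

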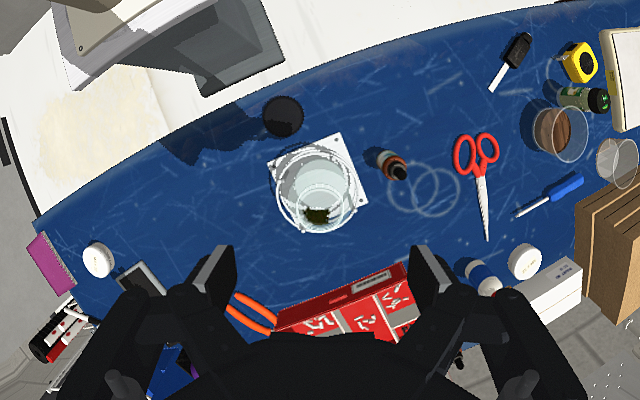

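```bash
python3 - <<'E'
from look import *
im=cv2.imread('pics/w2.png');cv2.imwrite('pics/w2z.png',cv2.resize(im[120:245,250:400],None,fx=4.5,fy=4.5,interpolation=3))
st=monitor.get_state()
# streak region
im=get_image('wrist');st=monitor.get_state()
for k in ['streak','bottle','stand','bottle_mouth']:
    for l in outline_of(k,'wrist')[:1]:
        r=l['region'];ys,xs=np.nonzero(r);print(k,l['score'],l['xy'],xs.min(),xs.max(),ys.min(),ys.max(),r.sum())
hsv=cv2.cvtColor(im,cv2.COLOR_RGB2HSV)
m=np.zeros(im.shape[:2],bool);m[205:228,295:340]=True
dark=(im.astype(int).sum(2)<200)&m
ys,xs=np.nonzero(dark);print('dark',xs.min(),xs.max(),ys.min(),ys.max(),xs.mean(),ys.mean())
# predicted projection for candidate axis/angles
for c in [(0.484,0.202)]:
  for a in [-.35,-.42,-.48]:
    print(a,[proj('wrist',(c[0]+.038*np.cos(a),c[1]+.038*np.sin(a),z),st).round(1) for z in (.022,.072)])
  print('floor ctr',proj('wrist',(*c,.006),st),'mouth',proj('wrist',(*c,.126),st))
  th=np.linspace(0,2*np.pi,72)
  for rr,z in((.041,.006),(.041,.09),(.027,.126)):
    P=np.array([proj('wrist',(c[0]+rr*np.cos(t),c[1]+rr*np.sin(t),z),st) for t in th]);
    im2=cv2.imread('pics/w2z.png') if rr==.041 and z<.01 else im2
    for p in P: q=((p-[250,120]+.5)*4.5).astype(int);cv2.circle(im2,tuple(int(v) for v in q),1,(0,0,255),-1)
cv2.imwrite('pics/w2o.png',im2)
E
```

```text
streak 0.67 [318.3, 195.1] 286 351 158 234 3882
bottle 0.71 [316.9, 195.7] 286 350 158 234 3803
stand 0.91 [317.6, 156.6] 267 364 135 233 2575
bottle_mouth 0.58 [320.1, 197.8] 286 350 158 232 3719
dark 301 327 208 226 314.6421725239617 217.57507987220447
-0.35 [array([318.8, 213.1]), array([318.5, 226.3])]
-0.42 [array([317.1, 213.1]), array([316.5, 226.2])]
-0.48 [array([315.5, 212.9]), array([314.8, 226.1])]
floor ctr [318.46707802 185.62898214] mouth [317.26684298 214.09326301]
```

View pics/w2z.png

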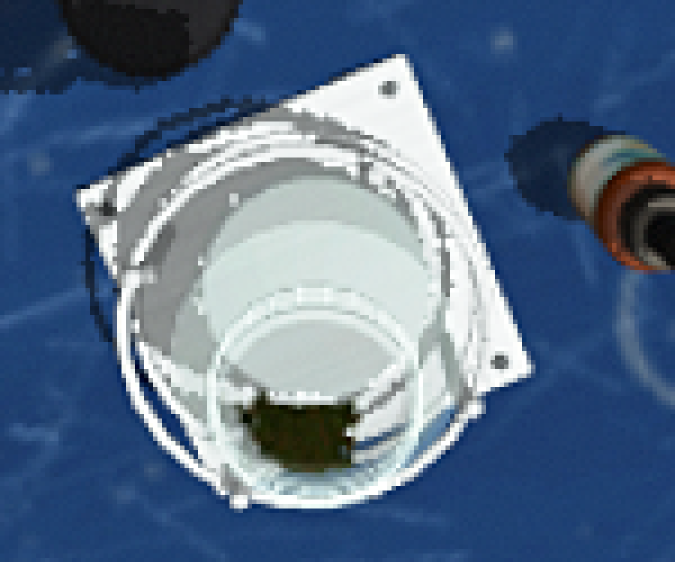

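View pics/w2o.png

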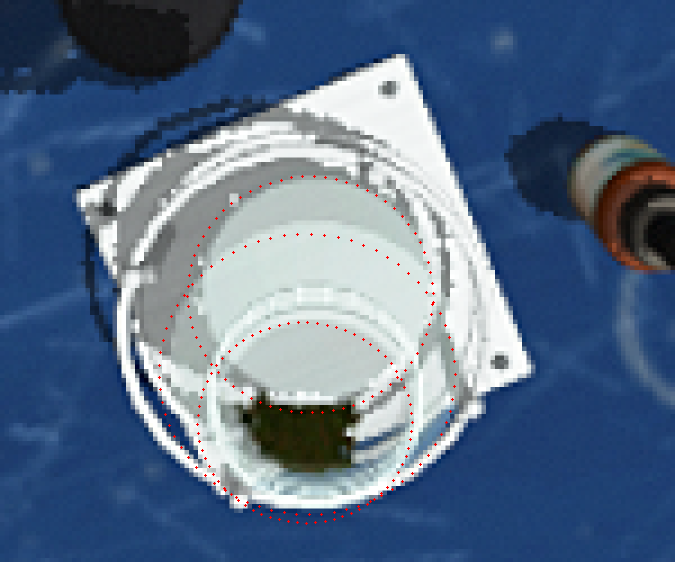

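```bash
python3 - <<'E'
from look import *
st=dict(ee_pos=[0.4402,0.223,0.3109],eef_rot=[-0.3989,0.5837,0.3989,0.5839])
P=[(238,498),(475,405),(365,165),(122,275)]
W=[]
for p in P:
    q=np.array(p)/4.5+[250,120]-.5; X=atz(*ray('wrist',q,st),.070);W.append(X);print(p,X.round(4))
W=np.array(W);c=W.mean(0);print('centre',c, [ (np.linalg.norm(w-c).round(4),np.degrees(np.arctan2(*(w-c)[1::-1])).round(1)) for w in W])
for p in [(78,190),(405,55),(532,372)]:
    print('plate',atz(*ray('wrist',np.array(p)/4.5+[250,120]-.5,st),.006).round(4))
# streak corners
for p,z in [((265,395),.022),((350,400),.022),((257,460),.072),((352,465),.072),((300,398),.022),((303,470),.072)]:
    X=atz(*ray('wrist',np.array(p)/4.5+[250,120]-.5,st),z);v=X[:2]-[.484,.204];print('streak',X.round(4),np.linalg.norm(v).round(4),np.degrees(np.arctan2(v[1],v[0])).round(1))
E
```

```text
(238, 498) [0.5192 0.1633 0.07  ]
(475, 405) [0.517  0.2396 0.07  ]
(365, 165) [0.4387 0.2348 0.07  ]
(122, 275) [0.443  0.1586 0.07  ]
centre [0.47944436 0.19905037 0.07      ] [(np.float64(0.0535), np.float64(-42.0)), (np.float64(0.0552), np.float64(47.2)), (np.float64(0.0542), np.float64(138.8)), (np.float64(0.0545), np.float64(-132.0))]
plate [0.4229 0.1412 0.006 ]
plate [0.4209 0.2572 0.006 ]
plate [0.5372 0.2602 0.006 ]
streak [0.5067 0.175  0.022 ] 0.0369 -52.0
streak [0.5185 0.2004 0.022 ] 0.0347 -6.0
streak [0.5091 0.1737 0.072 ] 0.0393 -50.4
streak [0.5207 0.1993 0.072 ] 0.037 -7.2
streak [0.5118 0.1853 0.022 ] 0.0335 -33.8
streak [0.517  0.1852 0.072 ] 0.0379 -29.7
```

```bash
cat > plan.py <<'E'
from h import *
def Rtool(yz,tilt):
    "tool z horizontally at yaw yz(deg), x down, then tip tilted toward z by tilt deg"
    a=np.radians(yz);z=np.array([np.cos(a),np.sin(a),0]);x=np.array([0,0,-1.]);y=np.cross(z,x)
    return np.c_[x,y,z]@Rn.from_rotvec([0,-np.radians(tilt),0]).as_matrix()
def delta(p,R,st=None):
    st=st or monitor.get_state();R0=Rn.from_quat(st['eef_rot']).as_matrix()
    d=R0.T@(np.array(p)-st['ee_pos'])*100;w=Rn.from_matrix(R0.T@R).as_rotvec()
    print('xyz cm',d.round(2),'rotvec',w.round(4),'n rows',max(np.linalg.norm(d)/4.1,np.linalg.norm(w)/.124).round(1))
E
python3 - <<'E'
from plan import *
delta([.56,-.2,.4],Rtool(-29,0))
E
```

```text
xyz cm [ -8.92 -26.53 -35.33] rotvec [ 1.7098e+00 -1.0000e-04  0.0000e+00] n rows 13.8
```

arm_command(
  increments=[
    {"grip": 8.5, "x": -8.9, "y": -26.5, "z": -35.3, "ax": 1.71, "ay": 0, "az": 0},
    {"grip": 8.5, "x": -8.9, "y": -26.5, "z": -35.3, "ax": 1.71, "ay": 0, "az": 0},
    {"grip": 8.5, "x": -8.9, "y": -26.5, "z": -35.3, "ax": 1.71, "ay": 0, "az": 0},
    {"grip": 8.5, "x": -8.9, "y": -26.5, "z": -35.3, "ax": 1.71, "ay": 0, "az": 0},
    {"grip": 8.5, "x": -8.9, "y": -26.5, "z": -35.3, "ax": 1.71, "ay": 0, "az": 0},
  ],
)

```text
t: 4.55
ee_pos: [0.4952, 0.0265, 0.3525]
eef_rot: [-0.2, 0.678, 0.2, 0.678]
force: [1.0, 0.2, 0.5]
width: 0.998
```

```bash
python3 - <<'E'
from plan import *
delta([.56,-.2,.4],Rtool(-29,0))
E
```

```text
xyz cm [ -4.74 -22.55  -6.82] rotvec [1.0787e+00 4.0000e-04 0.0000e+00] n rows 8.7
```

arm_command(
  increments=[
    {"grip": 8.5, "x": -4.7, "y": -22.5, "z": -6.8, "ax": 1.08, "ay": 0, "az": 0},
    {"grip": 8.5, "x": -4.7, "y": -22.5, "z": -6.8, "ax": 1.08, "ay": 0, "az": 0},
    {"grip": 8.5, "x": -4.7, "y": -22.5, "z": -6.8, "ax": 1.08, "ay": 0, "az": 0},
    {"grip": 8.5, "x": -4.7, "y": -22.5, "z": -6.8, "ax": 1.08, "ay": 0, "az": 0},
    {"grip": 8.5, "x": -4.7, "y": -22.5, "z": -6.8, "ax": 1.08, "ay": 0, "az": 0},
  ],
)

```text
t: 4.97
ee_pos: [0.5525, -0.17, 0.3933]
eef_rot: [0.019, 0.707, -0.019, 0.707]
force: [1.5, 0.6, 0.2]
width: 0.995
```

```bash
python3 - <<'E'
from plan import *
delta([.56,-.2,.4],Rtool(-29,0))
E
```

```text
xyz cm [-0.67 -2.95  0.91] rotvec [ 4.528e-01  2.000e-04 -1.000e-04] n rows 3.7
```

arm_command(
  increments=[
    {"grip": 8.5, "x": -0.7, "y": -2.9, "z": 0.9, "ax": 0.45, "ay": 0, "az": 0},
    {"grip": 8.5, "x": -0.7, "y": -2.9, "z": 0.9, "ax": 0.45, "ay": 0, "az": 0},
    {"grip": 8.5, "x": -0.7, "y": -2.9, "z": 0.9, "ax": 0.45, "ay": 0, "az": 0},
    {"grip": 8.5, "x": -0.7, "y": -2.9, "z": 0.9, "ax": 0.45, "ay": 0, "az": 0},
    {"grip": 8.5, "x": -0.7, "y": -2.9, "z": 0.9, "ax": 0.45, "ay": 0, "az": 0},
  ],
)

```text
t: 5.38
ee_pos: [0.56, -0.1976, 0.3996]
eef_rot: [0.175, 0.685, -0.175, 0.685]
force: [-1.1, 0.4, 0.7]
width: 0.993
```

```bash
python3 - <<'E'
from look import *
st,o=look('w3',{'brush':.158,'brush_collar':.158,'rack_seat':.158,'rack':0,'brush_end':.024,'screw_tin':0,'electric_tape':0})
print(monitor.get_state()['joint_pos'].round(3), monitor.get_state()['force'])
E
```

```text
t 5.3833 [ 0.56   -0.1976  0.3996] [ 0.175   0.6852 -0.175   0.685 ]
brush 0.57 [319.8 168.1] [ 0.5527 -0.2061  0.158 ]
brush_collar 0.79 [323.9 167.9] [ 0.5574 -0.2083  0.158 ]
rack_seat 0.91 [322.1 164.7] [ 0.5573 -0.2036  0.158 ]
rack 0.95 [323.4 147.7] [ 0.5582 -0.2069  0.    ]
screw_tin 0.72 [294.  200.9] [ 0.463  -0.2677  0.    ]
electric_tape 0.61 [372.9 183.3] [ 0.6067 -0.3075  0.    ]
[-0.359  0.231  1.512 -0.     1.398  0.137] [-0.19929769  0.04505902  0.25143962]
```

View pics/w3.png

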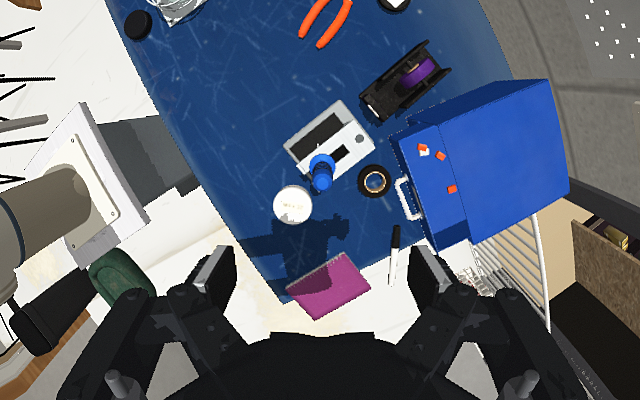

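```bash
python3 - <<'E'
from look import *
im=cv2.imread('pics/w3.png');z=cv2.resize(im[90:215,265:400],None,fx=5,fy=5,interpolation=3)
st=dict(ee_pos=[0.56,-.1976,.3996],eef_rot=[.175,.6852,-.175,.685])
hsv=cv2.cvtColor(im,cv2.COLOR_BGR2HSV);m=(hsv[...,0]>95)&(hsv[...,0]<125)&(hsv[...,1]>150)&(hsv[...,2]>130);m[:, :305]=0;m[:,340:]=0;m[:145]=0;m[200:]=0
ys,xs=np.nonzero(m);print(xs.min(),xs.max(),ys.min(),ys.max())
for c in [(.558,-.2055)]:
  for zz,r,col in((.158,.017,(0,255,0)),(.173,.011,(0,255,255)),(.237,.011,(0,0,255))):
    for t in np.linspace(0,6.28,40):
      p=proj('wrist',(c[0]+r*np.cos(t),c[1]+r*np.sin(t),zz),st);q=((p-[265,90]+.5)*5).astype(int);cv2.circle(z,(int(q[0]),int(q[1])),1,col,-1)
cv2.imwrite('pics/w3z.png',z)
E
```

```text
309 334 154 191
```

View pics/w3z.png

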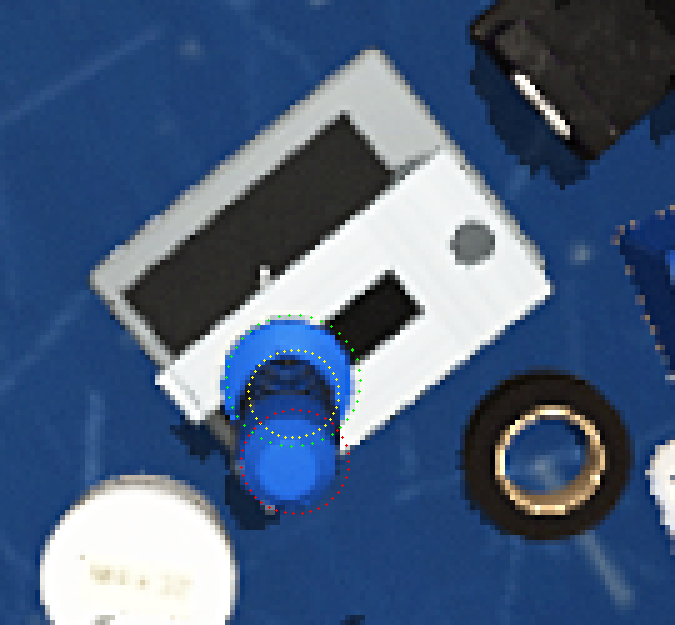

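```bash
python3 - <<'E'
from plan import *
delta([.557,-.205,.182],Rtool(-29,0))
st=dict(ee_pos=[0.56,-.1976,.3996],eef_rot=[.175,.6852,-.175,.685])
# fork edges: zoom pts of fork right long edge & left edges
f=lambda p:atz(*ray('wrist',np.array(p)/5+[265,90]-.5,st),.158)
a,b=f((160,380)),f((445,150));c,d=f((552,292)),f((345,450))
for u,v in((a,b),(d,c)): print(u.round(4),v.round(4),np.degrees(np.arctan2(*(v-u)[1::-1])))
E
```

```text
xyz cm [21.79 -0.83  0.11] rotvec [0.0102 0.0001 0.    ] n rows 5.3
[ 0.5284 -0.1888  0.158 ] [ 0.6191 -0.1717  0.158 ] 10.709068230076744
[ 0.561  -0.2276  0.158 ] [ 0.6266 -0.2162  0.158 ] 9.897009662530907
```

arm_command(
  increments=[
    {"grip": 8.5, "x": 4, "y": -0.8, "z": 0.1, "ax": 0.01, "ay": 0, "az": 0},
    {"grip": 8.5, "x": 8, "y": -0.8, "z": 0.1, "ax": 0.01, "ay": 0, "az": 0},
    {"grip": 8.5, "x": 12, "y": -0.8, "z": 0.1, "ax": 0.01, "ay": 0, "az": 0},
    {"grip": 8.5, "x": 13, "y": -0.8, "z": 0.1, "ax": 0.01, "ay": 0, "az": 0},
    {"grip": 8.5, "x": 13, "y": -0.8, "z": 0.1, "ax": 0.01, "ay": 0, "az": 0},
  ],
)

```text
t: 6.2
ee_pos: [0.5553, -0.2041, 0.2668]
eef_rot: [0.177, 0.687, -0.177, 0.682]
force: [-0.6, -0.3, -0.3]
width: 0.994
```

```bash
python3 - <<'E'
from look import *
from plan import delta,Rtool
st,o=look('w4',{'brush_collar':.158,'rack_seat':.158,'brush':.158})
delta([.557,-.205,.182],Rtool(-29,0))
E
```

```text
t 6.2 [ 0.5553 -0.2041  0.2668] [ 0.1775  0.6869 -0.1769  0.6822]
brush_collar 0.71 [324.4 190.8] [ 0.5562 -0.2061  0.158 ]
brush 0.74 [324.6 189.2] [ 0.5571 -0.2049  0.158 ]
xyz cm [ 9.07 -0.06 -0.22] rotvec [-0.0005  0.0046 -0.0006] n rows 2.2
```

View pics/w4.png

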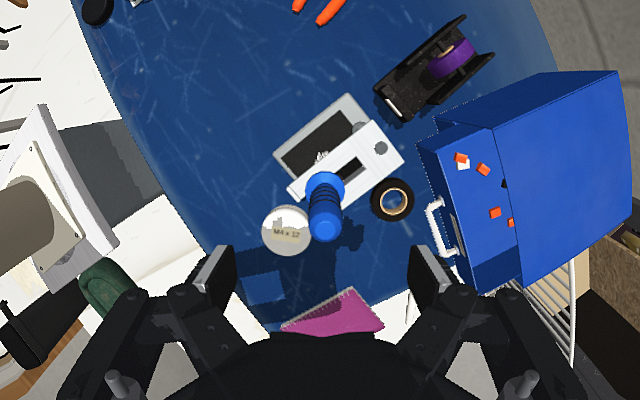

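arm_command(
  increments=[
    {"grip": 8.5, "x": 3, "y": 0, "z": -0.05, "ax": 0, "ay": 0, "az": 0},
    {"grip": 8.5, "x": 6, "y": 0, "z": -0.05, "ax": 0, "ay": 0, "az": 0},
    {"grip": 8.5, "x": 8.7, "y": 0, "z": -0.05, "ax": 0, "ay": 0, "az": 0},
    {"grip": 8.5, "x": 8.7, "y": 0, "z": -0.05, "ax": 0, "ay": 0, "az": 0},
    {"grip": 8.5, "x": 8.7, "y": 0, "z": -0.05, "ax": 0, "ay": 0, "az": 0},
  ],
)

```text
t: 6.82
ee_pos: [0.5571, -0.2047, 0.1838]
eef_rot: [0.177, 0.684, -0.177, 0.685]
force: [-0.1, -0.1, 0.8]
width: 0.995
```

```bash
python3 - <<'E'
from look import *
from plan import delta,Rtool
st,o=look('w5',{'brush_collar':.158,'brush':.158})
delta([.557,-.205,.182],Rtool(-29,0))
E
```

```text
t 6.8167 [ 0.5571 -0.2047  0.1838] [ 0.1773  0.6845 -0.1773  0.6846]
brush_collar 0.83 [319.5 230.1] [ 0.5558 -0.2049  0.158 ]
brush 0.7 [320.  227.8] [ 0.5568 -0.2037  0.158 ]
xyz cm [ 0.37 -0.05 -0.14] rotvec [-0.0008  0.0045 -0.0006] n rows 0.1
```

View pics/w5.png

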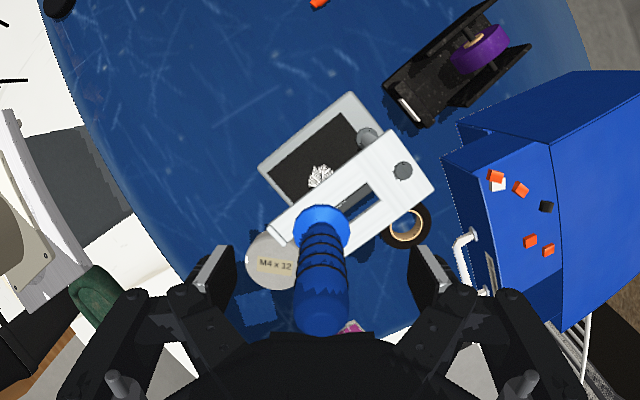

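arm_command(
  increments=[
    {"grip": 2.6, "x": 0, "y": 0, "z": 0, "ax": 0, "ay": 0, "az": 0},
    {"grip": 1.5, "x": 0, "y": 0, "z": 0, "ax": 0, "ay": 0, "az": 0},
    {"grip": 1.5, "x": 0, "y": 0, "z": 0, "ax": 0, "ay": 0, "az": 0},
    {"grip": 1.5, "x": 0, "y": 0, "z": 0, "ax": 0, "ay": 0, "az": 0},
    {"grip": 1.5, "x": 0, "y": 0, "z": 0, "ax": 0, "ay": 0, "az": 0},
  ],
  grip_force=100,
)

```text
t: 7.38
ee_pos: [0.5567, -0.2046, 0.1831]
eef_rot: [0.177, 0.684, -0.177, 0.685]
force: [0.3, 0.6, -0.7]
width: 0.288
```

arm_command(
  increments=[
    {"grip": 0, "x": 0, "y": 0, "z": 0, "ax": 0, "ay": 0, "az": 0},
    {"grip": 0, "x": 0, "y": 0, "z": 0, "ax": 0, "ay": 0, "az": 0},
    {"grip": 0, "x": 0, "y": 0, "z": 0, "ax": 0, "ay": 0, "az": 0},
    {"grip": 0, "x": 0, "y": 0, "z": 0, "ax": 0, "ay": 0, "az": 0},
  ],
)

```text
t: 7.72
ee_pos: [0.5568, -0.2047, 0.1833]
eef_rot: [0.177, 0.684, -0.177, 0.685]
force: [-1.1, 0.0, 5.1]
width: 0.234
```

```bash
python3 - <<'E'
from look import *
from plan import delta,Rtool
F=[];P=[]
for i in range(4):
    get_image('wrist');s=monitor.get_state();F.append(s['force']);P.append(s['ee_pos'])
print(np.round(F,2),np.round(P,4),s['width'],s['eef_rot'])
st,o=look('w6',{'brush_collar':.158,'brush':.158,'brush_end':.024})
E
```

```text
[[-1.21  0.71  5.31]
 [-2.33  1.15  6.2 ]
 [-0.71 -0.29  6.19]
 [-1.72  0.84  5.47]] [[ 0.5568 -0.2047  0.1833]
 [ 0.5568 -0.2047  0.1833]
 [ 0.5568 -0.2047  0.1833]
 [ 0.5568 -0.2047  0.1833]] 0.23359946454857325 [ 0.17729875  0.68431096 -0.17735784  0.68471005]
t 7.9167 [ 0.5568 -0.2047  0.1833] [ 0.1773  0.6843 -0.1774  0.6847]
brush_collar 0.57 [320.2 234.2] [ 0.5548 -0.2072  0.158 ]
brush 0.63 [322.3 230.5] [ 0.557  -0.2057  0.158 ]
brush_end 0.63 [400.8 220.7] [ 0.6074 -0.2899  0.024 ]
brush_end 0.52 [318.6 177.3] [ 0.5533 -0.2052  0.024 ]
```

View pics/w6.png

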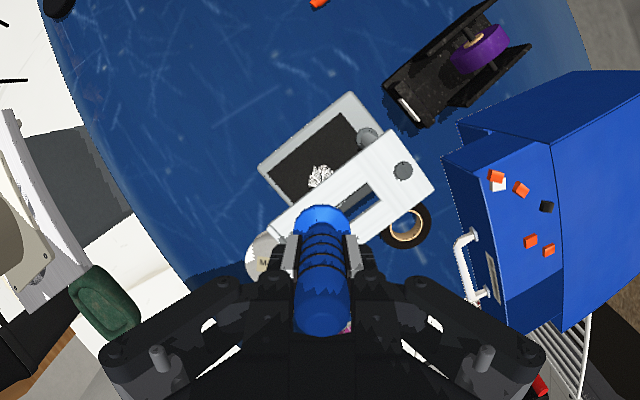

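arm_command(
  increments=[
    {"grip": 0, "x": -0.5, "y": 0, "z": 0, "ax": 0, "ay": 0, "az": 0},
    {"grip": 0, "x": -1.0, "y": 0, "z": 0, "ax": 0, "ay": 0, "az": 0},
    {"grip": 0, "x": -1.2, "y": 0, "z": 0, "ax": 0, "ay": 0, "az": 0},
    {"grip": 0, "x": -1.2, "y": 0, "z": 0, "ax": 0, "ay": 0, "az": 0},
    {"grip": 0, "x": -1.2, "y": 0, "z": 0, "ax": 0, "ay": 0, "az": 0},
  ],
)

```text
t: 8.53
ee_pos: [0.5567, -0.2046, 0.1949]
eef_rot: [0.177, 0.684, -0.177, 0.685]
force: [0.4, -0.5, -1.3]
width: 0.233
```

```bash
python3 - <<'E'
from look import *
F=[]
for i in range(4):
    get_image('wrist');s=monitor.get_state();F.append(s['force'])
print(np.mean(F,0).round(2),s['ee_pos'],s['width'])
st,o=look('s7',{'brush_collar':.17,'brush_end':.034},'scene',(340,480,160,300),4)
E
```

```text
[-0.16 -0.2  -0.87] [ 0.55644096 -0.20455576  0.19458298] 0.23869076231991607
t 8.7333 [ 0.5564 -0.2046  0.1946] [ 0.1774  0.6847 -0.1773  0.6843]
brush_collar 0.61 [404.9 218.5] [ 0.5589 -0.2077  0.17  ]
brush_end 0.49 [398.7 260.8] [ 0.5562 -0.2135  0.034 ]
```

View pics/s7.png

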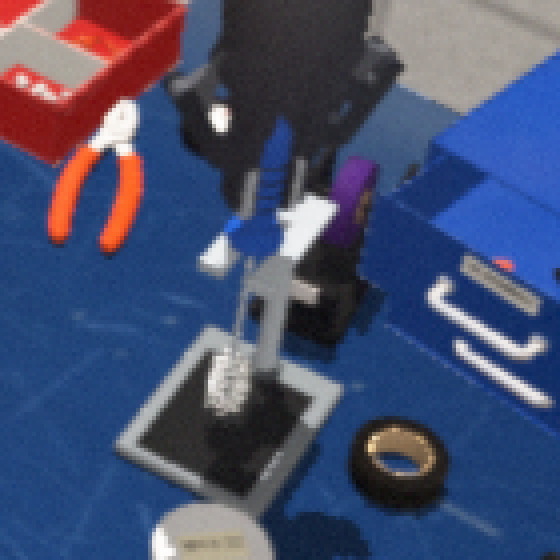

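arm_command(
  increments=[
    {"grip": 0, "x": 0, "y": -0.8, "z": -1.0, "ax": 0, "ay": 0, "az": 0},
    {"grip": 0, "x": 0, "y": -1.8, "z": -2.2, "ax": 0, "ay": 0, "az": 0},
    {"grip": 0, "x": 0, "y": -3.0, "z": -3.6, "ax": 0, "ay": 0, "az": 0},
    {"grip": 0, "x": 0, "y": -4.2, "z": -5.0, "ax": 0, "ay": 0, "az": 0},
    {"grip": 0, "x": -0.5, "y": -4.5, "z": -5.4, "ax": 0, "ay": 0, "az": 0},
  ],
)

```text
t: 9.3
ee_pos: [0.4836, -0.2174, 0.1988]
eef_rot: [0.178, 0.686, -0.177, 0.683]
force: [-0.3, -0.3, 0.6]
width: 0.233
```

arm_command(
  increments=[
    {"grip": 0, "x": -3, "y": 0, "z": 0, "ax": 0, "ay": 0, "az": 0},
    {"grip": 0, "x": -6, "y": 0, "z": 0, "ax": 0, "ay": 0, "az": 0},
    {"grip": 0, "x": -9, "y": 0, "z": 0, "ax": 0, "ay": 0, "az": 0},
    {"grip": 0, "x": -12, "y": 0, "z": 0, "ax": 0, "ay": 0, "az": 0},
    {"grip": 0, "x": -14, "y": 0, "z": 0, "ax": 0, "ay": 0, "az": 0},
  ],
)

```text
t: 9.72
ee_pos: [0.4882, -0.218, 0.3435]
eef_rot: [0.177, 0.683, -0.178, 0.686]
force: [1.3, 0.0, -0.3]
width: 0.234
```

```bash
cat >> plan.py <<'E'
B=np.array([.484,.204]); AZ=-29.; L=.1593  # TCP->brush_end centre along tool x (25.3+134 mm)
def pose(h,xr,tilt,yr=0,B=B,az=AZ):
    "TCP for brush_end at bottle height h, radial xr, lateral yr"
    a=np.radians(az);e=np.array([np.cos(a),np.sin(a),0]);n=np.array([-np.sin(a),np.cos(a),0])
    R=Rtool(az,tilt);p=np.r_[B,.006+h]+e*xr+n*yr-R[:,0]*L
    return p,R
E
python3 - <<'E'
from plan import *
print(monitor.get_state())
for a in [(.145,-.0,0),(.145,-.005,0),(.1,0,0),(.02,.015,22),(.02,.027,22)]:
    p,R=pose(*a);print(a,p.round(4));delta(p,R)
E
```

```text
{'t': 9.7167, 'joint_pos': array([-4.42336405e-01,  1.70845927e-01,  1.71236693e+00,  1.08519842e-04,
        1.25437979e+00,  6.47851191e-02]), 'joint_velocities': array([ 4.56069328e-05, -1.96175953e-01, -2.71027202e-01,  1.45511121e-03,
        4.75954042e-01,  8.29519186e-04]), 'joint_torque': array([-1.49412750e-02, -4.20385766e+01, -2.98197806e+01, -9.05924608e-04,
       -2.21090089e-01, -4.15991269e-05]), 'ee_pos': array([ 0.4882065 , -0.21803146,  0.34351748]), 'eef_rot': array([ 0.17716105,  0.683097  , -0.17762015,  0.68588887]), 'force': array([ 1.26155115,  0.04880598, -0.25282069]), 'torque': array([ 0.00280394, -0.08157873,  0.03033638]), 'width': 0.23377698318155266}
(0.145, -0.0, 0) [0.484  0.204  0.3103]
xyz cm [  3.25  36.69 -20.88] rotvec [-0.001   0.004  -0.0004] n rows 10.3
(0.145, -0.005, 0) [0.4796 0.2064 0.3103]
xyz cm [  3.25  36.69 -21.38] rotvec [-0.001   0.004  -0.0004] n rows 10.4
(0.1, 0, 0) [0.484  0.204  0.2653]
xyz cm [  7.75  36.68 -20.9 ] rotvec [-0.001   0.004  -0.0004] n rows 10.5
(0.02, 0.015, 22) [0.4449 0.2257 0.1737]
xyz cm [ 16.89  36.68 -25.4 ] rotvec [-1.1e-03 -3.8e-01 -2.0e-04] n rows 11.6
(0.02, 0.027, 22) [0.4554 0.2198 0.1737]
xyz cm [ 16.9   36.68 -24.2 ] rotvec [-1.1e-03 -3.8e-01 -2.0e-04] n rows 11.5
```

arm_command(
  increments=[
    {"grip": 0, "x": 0, "y": 2.5, "z": -1.4, "ax": 0, "ay": 0, "az": 0},
    {"grip": 0, "x": 0, "y": 6, "z": -3.4, "ax": 0, "ay": 0, "az": 0},
    {"grip": 0, "x": 0, "y": 9.5, "z": -5.4, "ax": 0, "ay": 0, "az": 0},
    {"grip": 0, "x": 0, "y": 13, "z": -7.4, "ax": 0, "ay": 0, "az": 0},
    {"grip": 0, "x": 0, "y": 16.5, "z": -9.4, "ax": 0, "ay": 0, "az": 0},
  ],
)

```text
t: 10.13
ee_pos: [0.485, -0.0263, 0.3405]
eef_rot: [0.178, 0.684, -0.178, 0.685]
force: [1.1, 0.5, -0.9]
width: 0.237
```

arm_command(
  increments=[
    {"grip": 0, "x": 0, "y": 3.5, "z": -2, "ax": 0, "ay": 0, "az": 0},
    {"grip": 0, "x": 0, "y": 7, "z": -4, "ax": 0, "ay": 0, "az": 0},
    {"grip": 0, "x": 0, "y": 10.5, "z": -6, "ax": 0, "ay": 0, "az": 0},
    {"grip": 0, "x": 0, "y": 13.5, "z": -7.7, "ax": 0, "ay": 0, "az": 0},
    {"grip": 0, "x": 0, "y": 16, "z": -9.1, "ax": 0, "ay": 0, "az": 0},
  ],
)

```text
t: 10.55
ee_pos: [0.4831, 0.1588, 0.3405]
eef_rot: [0.177, 0.684, -0.177, 0.685]
force: [-0.8, 0.3, -0.7]
width: 0.232
```

arm_command(
  increments=[
    {"grip": 0, "x": 0, "y": 2.5, "z": -1.4, "ax": 0, "ay": 0, "az": 0},
    {"grip": 0, "x": 0, "y": 4.2, "z": -2.4, "ax": 0, "ay": 0, "az": 0},
    {"grip": 0, "x": 0, "y": 4.2, "z": -2.4, "ax": 0, "ay": 0, "az": 0},
    {"grip": 0, "x": 0, "y": 4.2, "z": -2.4, "ax": 0, "ay": 0, "az": 0},
  ],
)

```text
t: 10.88
ee_pos: [0.4828, 0.2053, 0.34]
eef_rot: [0.177, 0.685, -0.177, 0.685]
force: [0.1, 0.1, -1.3]
width: 0.233
```

```bash
python3 - <<'E'
from look import *
from plan import *
st,o=look('w8',{'brush_end':.18,'bottle_mouth':.126,'bottle':.006,'streak':.047})
look('s8',{'brush_end':.18,'bottle_mouth':.126},'scene',(220,320,110,230),5)
look('t8',{'brush_end':.18,'bottle_mouth':.126},'top',(220,320,150,250),5)
p,R=pose(.1,0,0);delta(p,R);print(monitor.get_state()['joint_pos'].round(3))
E
```

```text
t 10.8833 [0.4828 0.2053 0.34  ] [ 0.1765  0.6847 -0.1766  0.6847]
brush_end 0.95 [322.5 175.5] [0.4835 0.2044 0.18  ]
bottle_mouth 0.88 [324.8 164.9] [0.4857 0.2026 0.126 ]
bottle 0.97 [318.4 148.5] [0.4784 0.2076 0.006 ]
streak 0.7 [349.7 152.2] [0.5184 0.1868 0.047 ]
streak 0.58 [415.6 342.5] [ 0.467  -0.2098  0.047 ]
t 11.1333 [0.4831 0.2036 0.34  ] [ 0.1778  0.6843 -0.1779  0.6844]
brush_end 0.71 [265.3 155.8] [0.486  0.1993 0.18  ]
brush_end 0.7 [266.2 173.1] [0.4373 0.1377 0.18  ]
bottle_mouth 0.23 [260.4 110.8] [0.6964 0.4812 0.126 ]
t 11.2833 [0.4832 0.2039 0.3399] [ 0.1777  0.6843 -0.1777  0.6845]
brush_end 0.47 [415.7 159.3] [ 0.5619 -0.2026  0.18  ]
bottle_mouth 0.57 [254.9 194.3] [0.4876 0.2085 0.126 ]
xyz cm [7.46 0.02 0.09] rotvec [-0.0014  0.     -0.    ] n rows 1.8
[0.377 0.159 1.735 0.    1.248 0.885]
```

View pics/w8.png

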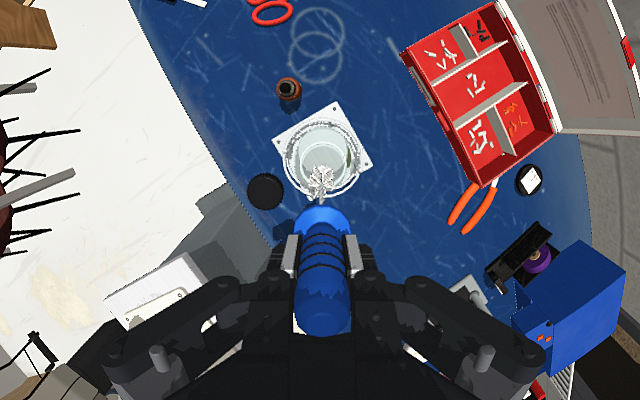

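View pics/s8.png

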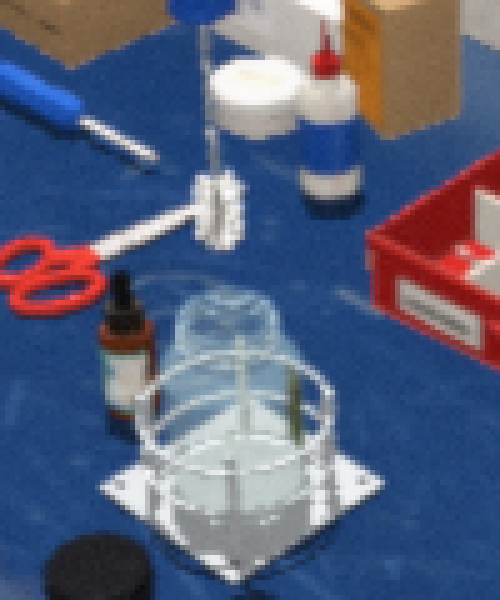

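arm_command(
  increments=[
    {"grip": 0, "x": 2, "y": 0, "z": 0.15, "ax": 0, "ay": 0, "az": 0},
    {"grip": 0, "x": 4, "y": 0, "z": 0.15, "ax": 0, "ay": 0, "az": 0},
    {"grip": 0, "x": 5.5, "y": 0, "z": 0.15, "ax": 0, "ay": 0, "az": 0},
    {"grip": 0, "x": 5.5, "y": 0, "z": 0.15, "ax": 0, "ay": 0, "az": 0},
    {"grip": 0, "x": 5.5, "y": 0, "z": 0.15, "ax": 0, "ay": 0, "az": 0},
  ],
)

```text
t: 11.85
ee_pos: [0.4841, 0.2037, 0.2845]
eef_rot: [0.177, 0.685, -0.178, 0.684]
force: [0.6, -0.3, -0.4]
width: 0.234
```

```bash
python3 - <<'E'
from look import *
look('w9',{'brush_end':.125,'bottle_mouth':.126},'wrist',(240,400,90,250),4)
look('s9',{'brush_end':.125},'scene',(220,320,110,230),5)
E
```

```text
t 11.85 [0.4841 0.2037 0.2845] [ 0.177   0.685  -0.1777  0.684 ]
brush_end 0.58 [323.6 177.2] [0.4847 0.2007 0.125 ]
brush_end 0.32 [261.5 199.4] [0.4167 0.2114 0.125 ]
bottle_mouth 0.62 [322.5 176.5] [0.4842 0.2021 0.126 ]
bottle_mouth 0.18 [320.4 229.3] [0.4543 0.1527 0.126 ]
t 12.0 [0.4851 0.2042 0.2861] [ 0.1778  0.6839 -0.1769  0.6851]
brush_end 0.65 [263.7 173. ] [0.4782 0.2025 0.125 ]
```

View pics/w9.png

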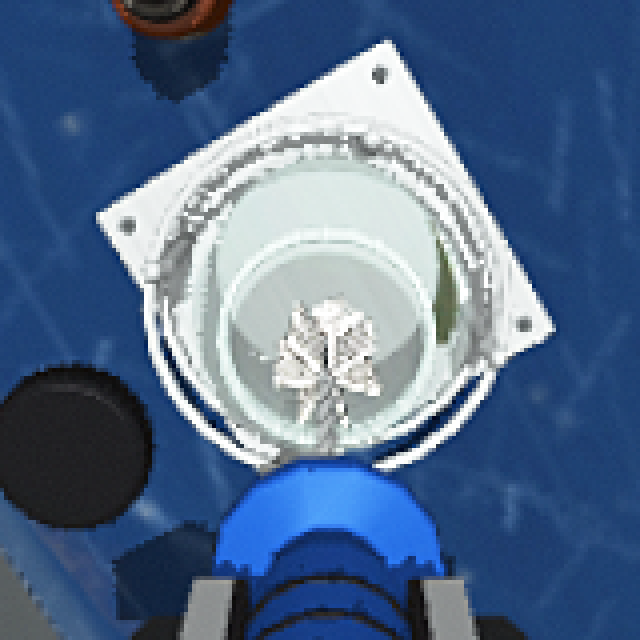

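View pics/s9.png

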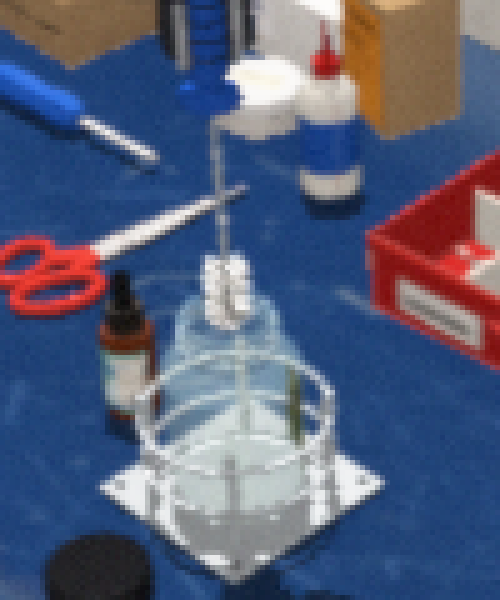

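arm_command(
  increments=[
    {"grip": 0, "x": 1.5, "y": 0, "z": 0, "ax": 0, "ay": 0, "az": 0},
    {"grip": 0, "x": 3, "y": 0, "z": 0, "ax": 0, "ay": 0, "az": 0},
    {"grip": 0, "x": 4.5, "y": 0, "z": 0, "ax": 0, "ay": 0, "az": 0},
    {"grip": 0, "x": 6, "y": 0, "z": 0, "ax": 0, "ay": 0, "az": 0},
    {"grip": 0, "x": 6, "y": 0, "z": 0, "ax": 0, "ay": 0, "az": 0},
  ],
)

```text
t: 12.52
ee_pos: [0.4831, 0.2034, 0.2229]
eef_rot: [0.177, 0.686, -0.178, 0.683]
force: [-1.0, -0.6, -1.7]
width: 0.236
```

```bash
python3 - <<'E'
from plan import *
B=np.array([.485,.2035])
F=[]
for i in range(3):
    get_image('wrist');s=monitor.get_state();F.append(s['force'])
print(np.mean(F,0).round(2),s['ee_pos'].round(4),s['width'],s['t'])
p0=s['ee_pos'];
for h,xr,t in [(.05,.007,5),(.042,.013,10),(.035,.018,15),(.025,.02,18),(.022,.022,20)]:
    p,R=pose(h,xr,t,B=B);delta(p,R,s)
E
```

```text
[0.57 0.45 0.  ] [0.485  0.2041 0.2258] 0.2333841668539101 12.6667
xyz cm [ 1.11 -0.05 -0.66] rotvec [-0.0008 -0.0864 -0.0009] n rows 0.7
xyz cm [ 2.09 -0.06 -1.44] rotvec [-0.0009 -0.1737 -0.0009] n rows 1.4
xyz cm [ 3.09 -0.06 -2.29] rotvec [-0.0009 -0.261  -0.0009] n rows 2.1
xyz cm [ 4.33 -0.06 -2.89] rotvec [-0.0009 -0.3133 -0.0009] n rows 2.5
xyz cm [ 4.81 -0.06 -3.22] rotvec [-0.001  -0.3482 -0.0008] n rows 2.8
```

arm_command(
  increments=[
    {"grip": 0, "x": 1.1, "y": 0, "z": -0.66, "ax": 0, "ay": -0.087, "az": 0},
    {"grip": 0, "x": 2.1, "y": 0, "z": -1.44, "ax": 0, "ay": -0.174, "az": 0},
    {"grip": 0, "x": 3.1, "y": 0, "z": -2.29, "ax": 0, "ay": -0.261, "az": 0},
    {"grip": 0, "x": 4.3, "y": 0, "z": -2.89, "ax": 0, "ay": -0.313, "az": 0},
    {"grip": 0, "x": 4.8, "y": 0, "z": -3.22, "ax": 0, "ay": -0.349, "az": 0},
  ],
)

```text
t: 13.08
ee_pos: [0.4553, 0.2202, 0.1771]
eef_rot: [0.144, 0.554, -0.205, 0.794]
force: [0.6, -0.7, -1.5]
width: 0.232
```

```bash
cat > fs.py <<'E'
from look import *
import sys
# force radial/lateral, end position in world via rigid model
def chk(n=4,az=-29,B=(.485,.2035)):
    F=[]
    for i in range(n):
        get_image('wrist');s=monitor.get_state();F.append(s['force'])
    a=np.radians(az);e=np.array([np.cos(a),np.sin(a),0]);nn=np.array([-np.sin(a),np.cos(a),0])
    F=np.array(F);m=F.mean(0);R=Rn.from_quat(s['eef_rot']).as_matrix();E=s['ee_pos']+R[:,0]*.1593-np.r_[B,.006]
    print('t',s['t'],'Frad',(F@e).round(1),'mean rad %.2f lat %.2f z %.2f'%(m@e,m@nn,m[2]),'rigid end rel: x %.4f y %.4f h %.4f'%(E@e,E@nn,E[2]),'tilt %.1f'%np.degrees(np.arccos(-R[2,0])),'w',round(s['width'],3))
    return s
E
python3 - <<'E'
from fs import *
chk()
look('w10',{'brush_end':.028,'bottle_mouth':.126,'streak':.047,'bottle':.006},'wrist',(240,400,90,250),4)
look('s10',{'brush_end':.028},'scene',(220,320,110,230),5)
E
```

```text
t 13.2833 Frad [-0.8 -0.7  0.4  0.3] mean rad -0.19 lat -0.28 z -1.10 rigid end rel: x 0.0218 y 0.0014 h 0.0223 tilt 20.0 w 0.235
t 13.2833 [0.457  0.2203 0.178 ] [ 0.1443  0.5552 -0.2047  0.7932]
brush_end 0.62 [321.9 176.6] [0.5048 0.1924 0.028 ]
bottle_mouth 0.59 [338.5 214.2] [0.4833 0.2018 0.126 ]
streak 0.86 [343.1 175.7] [0.5198 0.1888 0.047 ]
bottle 0.9 [291.1 177.9] [0.4796 0.2015 0.006 ]
t 13.5333 [0.4572 0.2194 0.1776] [ 0.1448  0.5549 -0.2056  0.793 ]
```

View pics/w10.png

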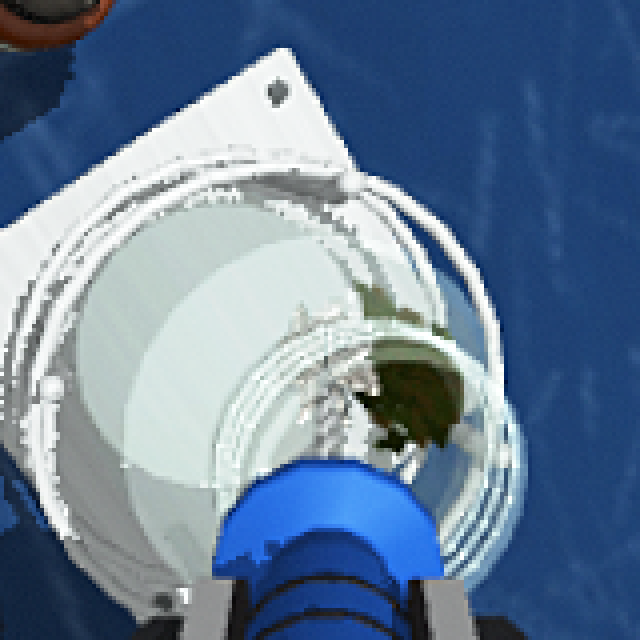

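View pics/s10.png

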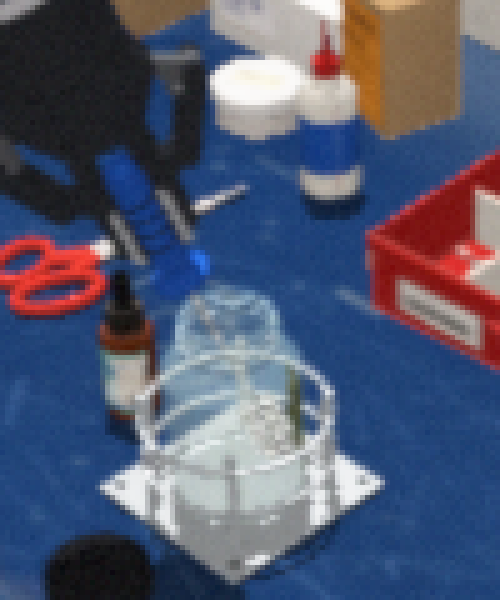

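arm_command(
  increments=[
    {"grip": 0, "x": 0.07, "y": 0, "z": 0.19, "ax": 0, "ay": 0, "az": 0},
    {"grip": 0, "x": 0.14, "y": 0, "z": 0.38, "ax": 0, "ay": 0, "az": 0},
    {"grip": 0, "x": 0.21, "y": 0, "z": 0.56, "ax": 0, "ay": 0, "az": 0},
    {"grip": 0, "x": 0.27, "y": 0, "z": 0.75, "ax": 0, "ay": 0, "az": 0},
    {"grip": 0, "x": 0.27, "y": 0, "z": 0.75, "ax": 0, "ay": 0, "az": 0},
  ],
)

```text
t: 14.05
ee_pos: [0.4633, 0.2154, 0.1767]
eef_rot: [0.144, 0.555, -0.206, 0.793]
force: [-0.1, 0.6, -1.5]
width: 0.232
```

```bash
python3 -c "
from fs import *
chk()"
```

```text
t 14.25 Frad [-1.3 -0.7 -0.3 -0.6] mean rad -0.70 lat 0.08 z -1.19 rigid end rel: x 0.0295 y -0.0001 h 0.0211 tilt 20.0 w 0.237
```

arm_command(
  increments=[
    {"grip": 0, "x": 0.05, "y": 0, "z": 0.14, "ax": 0, "ay": 0, "az": 0},
    {"grip": 0, "x": 0.1, "y": 0, "z": 0.28, "ax": 0, "ay": 0, "az": 0},
    {"grip": 0, "x": 0.14, "y": 0, "z": 0.38, "ax": 0, "ay": 0, "az": 0},
    {"grip": 0, "x": 0.14, "y": 0, "z": 0.38, "ax": 0, "ay": 0, "az": 0},
  ],
)

```text
t: 14.58
ee_pos: [0.4669, 0.2136, 0.1769]
eef_rot: [0.144, 0.555, -0.205, 0.793]
force: [-0.8, 0.1, -1.5]
width: 0.23
```

```bash
python3 -c "
from fs import *
chk()
look('w11',{'brush_end':.028,'bottle_mouth':.126,'streak':.047,'bottle':.006},'wrist',(240,400,90,250),4)"
```

```text
t 14.7833 Frad [-1.5 -0.9 -1.4 -1.3] mean rad -1.26 lat 0.39 z -1.05 rigid end rel: x 0.0336 y 0.0000 h 0.0212 tilt 20.0 w 0.235
t 14.7833 [0.4668 0.2137 0.1769] [ 0.1439  0.5552 -0.2054  0.793 ]
brush_end 0.48 [320.5 175.3] [0.5136 0.188  0.028 ]
bottle_mouth 0.83 [332.5 213.5] [0.4894 0.1989 0.126 ]
streak 0.72 [339.7 180.6] [0.5238 0.1801 0.047 ]
bottle 0.71 [291.4 174.2] [0.4914 0.1982 0.006 ]
```

View pics/w11.png

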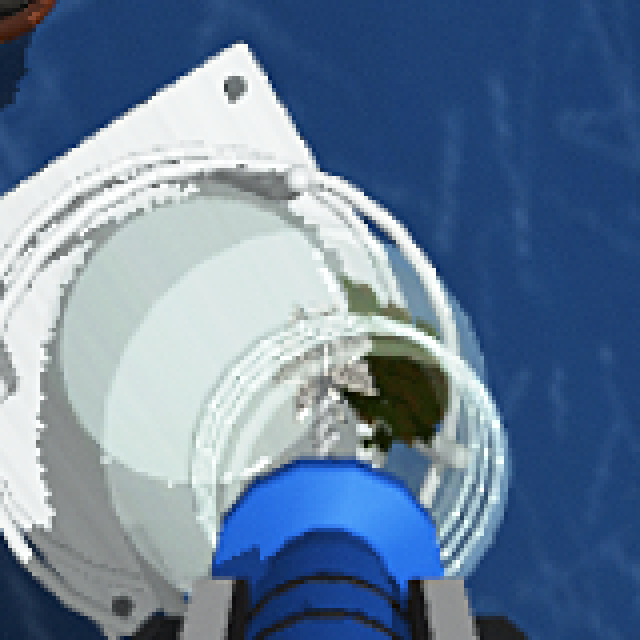

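arm_command(
  increments=[
    {"grip": 0, "x": 0.03, "y": 0, "z": 0.09, "ax": 0, "ay": 0, "az": 0},
    {"grip": 0, "x": 0.07, "y": 0, "z": 0.19, "ax": 0, "ay": 0, "az": 0},
    {"grip": 0, "x": 0.1, "y": 0, "z": 0.28, "ax": 0, "ay": 0, "az": 0},
    {"grip": 0, "x": 0.1, "y": 0, "z": 0.28, "ax": 0, "ay": 0, "az": 0},
  ],
)

```text
t: 15.37
ee_pos: [0.4692, 0.2122, 0.1768]
eef_rot: [0.144, 0.555, -0.206, 0.793]
force: [-2.9, 1.9, -0.1]
width: 0.235
```

```bash
python3 -c "
from fs import *
chk()"
```

```text
t 15.5667 Frad [-3.7 -2.9 -3.3 -3.5] mean rad -3.33 lat -0.71 z -0.46 rigid end rel: x 0.0364 y -0.0001 h 0.0210 tilt 20.0 w 0.234
```

arm_command(
  increments=[
    {"grip": 0, "x": 0.03, "y": 0, "z": 0.09, "ax": 0, "ay": 0, "az": 0},
    {"grip": 0, "x": 0.03, "y": 0, "z": 0.09, "ax": 0, "ay": 0, "az": 0},
    {"grip": 0, "x": 0.03, "y": 0, "z": 0.09, "ax": 0, "ay": 0, "az": 0},
  ],
)

```text
t: 15.82
ee_pos: [0.4701, 0.2118, 0.1769]
eef_rot: [0.144, 0.555, -0.205, 0.793]
force: [-3.8, 1.9, 1.0]
width: 0.236
```

```bash
python3 -c "
from fs import *
chk(5)
look('w12',{'brush_end':.028,'bottle_mouth':.126,'streak':.047,'bottle':.006},'wrist',(240,400,90,250),4)
look('s12',{'brush_end':.028,'streak':.047},'scene',(220,320,110,230),5)"
```

```text
t 16.0667 Frad [-4.5 -4.3 -4.8 -5.6 -4.7] mean rad -4.76 lat -0.11 z 0.83 rigid end rel: x 0.0374 y -0.0001 h 0.0211 tilt 20.0 w 0.234
t 16.0667 [0.4701 0.2118 0.1768] [ 0.1438  0.5553 -0.2055  0.7929]
brush_end 0.74 [328.  212.3] [0.5044 0.1466 0.028 ]
brush_end 0.5 [318.3 177.3] [0.5139 0.1856 0.028 ]
bottle_mouth 0.89 [330.  213.3] [0.4913 0.1982 0.126 ]
streak 0.74 [335.8 177.9] [0.525  0.1829 0.047 ]
bottle 0.7 [286.1 171.7] [0.4912 0.2018 0.006 ]
t 16.3167 [0.4701 0.2118 0.1769] [ 0.1438  0.5553 -0.2055  0.7929]
streak 0.81 [281.  192.8] [0.5162 0.1785 0.047 ]
streak 0.49 [438.8 277. ] [ 0.5713 -0.3165  0.047 ]
```

View pics/w12.png

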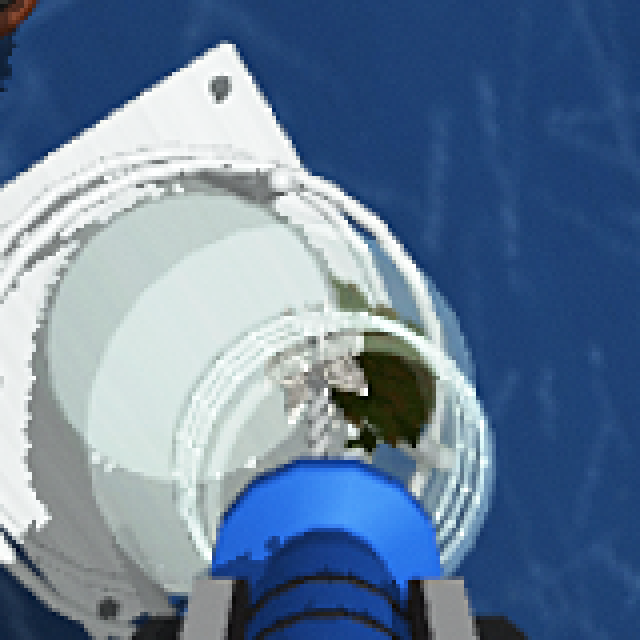

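View pics/s12.png

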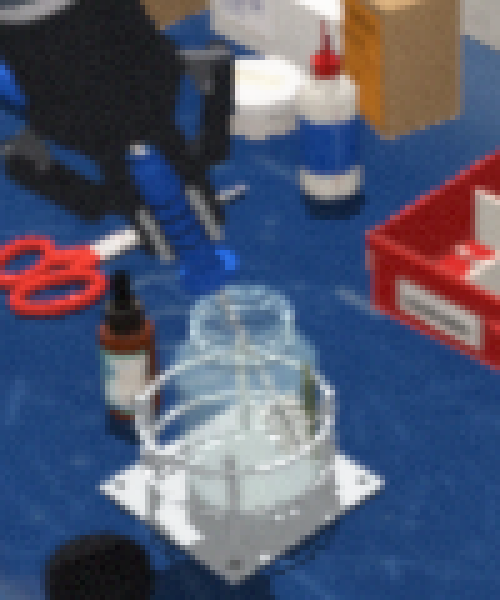

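arm_command(
  increments=[
    {"grip": 0, "x": -0.38, "y": 0, "z": 0.14, "ax": 0, "ay": 0, "az": 0},
    {"grip": 0, "x": -0.75, "y": 0, "z": 0.27, "ax": 0, "ay": 0, "az": 0},
    {"grip": 0, "x": -1.13, "y": 0, "z": 0.41, "ax": 0, "ay": 0, "az": 0},
    {"grip": 0, "x": -1.6, "y": 0, "z": 0.58, "ax": 0, "ay": 0, "az": 0},
  ],
)

```text
t: 16.8
ee_pos: [0.47, 0.2116, 0.1942]
eef_rot: [0.144, 0.555, -0.206, 0.793]
force: [-2.2, 2.4, -3.2]
width: 0.234
```

```bash
python3 -c "
from fs import *
chk(3)"
```

```text
t 16.95 Frad [-5.2 -4.9 -5.8] mean rad -5.26 lat -0.20 z 2.12 rigid end rel: x 0.0378 y 0.0007 h 0.0392 tilt 20.0 w 0.235
```

arm_command(
  increments=[
    {"grip": 0, "x": -0.39, "y": 0, "z": 0.1, "ax": 0, "ay": 0, "az": 0},
    {"grip": 0, "x": -0.77, "y": 0, "z": 0.23, "ax": 0, "ay": 0, "az": 0},
    {"grip": 0, "x": -1.15, "y": 0, "z": 0.36, "ax": 0, "ay": 0, "az": 0},
    {"grip": 0, "x": -1.6, "y": 0, "z": 0.53, "ax": 0, "ay": 0, "az": 0},
    {"grip": 0, "x": -1.6, "y": 0, "z": 0.53, "ax": 0, "ay": 0, "az": 0},
  ],
)

```text
t: 17.37
ee_pos: [0.4703, 0.2123, 0.212]
eef_rot: [0.144, 0.555, -0.205, 0.793]
force: [-4.3, 1.7, 2.0]
width: 0.232
```

```bash
python3 -c "
from fs import *
chk(5)
look('w13',{'brush_end':.06,'bottle_mouth':.126,'streak':.047,'bottle':.006},'wrist',(240,400,90,250),4)
look('s13',{'brush_end':.06,'streak':.047},'scene',(220,320,110,230),5)"
```

```text
t 17.6167 Frad [-4.7 -3.6 -3.7 -3.5 -3.5] mean rad -3.82 lat -0.10 z 1.34 rigid end rel: x 0.0370 y 0.0002 h 0.0552 tilt 20.0 w 0.233
t 17.6167 [0.4698 0.2121 0.2109] [ 0.144   0.5552 -0.2053  0.793 ]
brush_end 0.73 [319.1 174.4] [0.5162 0.1873 0.06  ]
bottle_mouth 0.75 [315.9 198.6] [0.4923 0.1979 0.126 ]
bottle_mouth 0.42 [226.8  86.7] [0.4785 0.3057 0.126 ]
streak 0.89 [327.7 171. ] [0.5285 0.18   0.047 ]
streak 0.56 [320.4 173.8] [0.5201 0.1819 0.047 ]
bottle 0.7 [278.  164.8] [0.4903 0.2035 0.006 ]
t 17.8667 [0.4697 0.212  0.2107] [ 0.1438  0.5553 -0.2054  0.793 ]
brush_end 0.6 [392.7 267.6] [ 0.5073 -0.2283  0.06  ]
brush_end 0.56 [437.2 277.9] [ 0.5552 -0.3197  0.06  ]
streak 0.57 [281.3 192.3] [0.5183 0.1796 0.047 ]
```

View pics/w13.png

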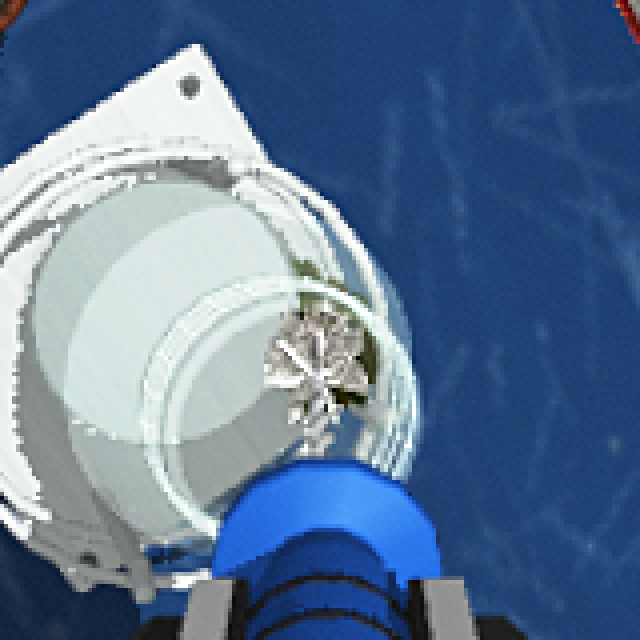

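View pics/s13.png

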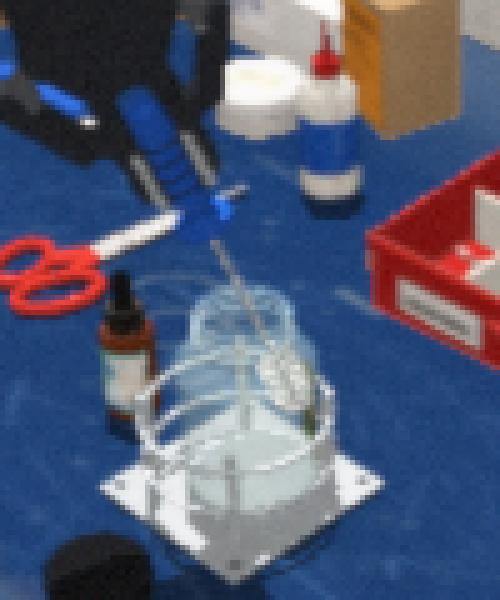

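arm_command(
  increments=[
    {"grip": 0, "x": -0.19, "y": 0.08, "z": 0.08, "ax": 0, "ay": 0, "az": 0},
    {"grip": 0, "x": -0.37, "y": 0.15, "z": 0.16, "ax": 0, "ay": 0, "az": 0},
    {"grip": 0, "x": -0.37, "y": 0.15, "z": 0.16, "ax": 0, "ay": 0, "az": 0},
  ],
)

```text
t: 18.27
ee_pos: [0.4707, 0.2132, 0.215]
eef_rot: [0.144, 0.555, -0.206, 0.793]
force: [-3.5, 1.1, -0.4]
width: 0.232
```

```bash
python3 -c "
from fs import *
chk(4)"
```

```text
t 18.4667 Frad [-4.7 -4.8 -3.7 -4.9] mean rad -4.51 lat -0.14 z 0.40 rigid end rel: x 0.0372 y 0.0015 h 0.0592 tilt 20.0 w 0.228
```

arm_command(
  increments=[
    {"grip": 0, "x": 0.38, "y": 0, "z": -0.14, "ax": 0, "ay": 0, "az": 0},
    {"grip": 0, "x": 0.75, "y": 0, "z": -0.27, "ax": 0, "ay": 0, "az": 0},
    {"grip": 0, "x": 1.13, "y": 0, "z": -0.41, "ax": 0, "ay": 0, "az": 0},
    {"grip": 0, "x": 1.5, "y": 0, "z": -0.55, "ax": 0, "ay": 0, "az": 0},
    {"grip": 0, "x": 1.88, "y": 0, "z": -0.68, "ax": 0, "ay": 0, "az": 0},
  ],
)

```text
t: 18.88
ee_pos: [0.4706, 0.2132, 0.1942]
eef_rot: [0.144, 0.555, -0.205, 0.793]
force: [-4.2, 2.3, 1.7]
width: 0.233
```

```bash
python3 -c "
from fs import *
chk(3)"
```

```text
t 19.0333 Frad [-2.7 -2.2 -2.6] mean rad -2.54 lat 0.26 z -2.35 rigid end rel: x 0.0370 y 0.0008 h 0.0382 tilt 20.0 w 0.236
```

arm_command(
  increments=[
    {"grip": 0, "x": 0.41, "y": 0, "z": -0.04, "ax": 0, "ay": 0, "az": 0},
    {"grip": 0, "x": 0.78, "y": 0, "z": -0.18, "ax": 0, "ay": 0, "az": 0},
    {"grip": 0, "x": 1.16, "y": 0, "z": -0.32, "ax": 0, "ay": 0, "az": 0},
    {"grip": 0, "x": 1.72, "y": 0, "z": -0.52, "ax": 0, "ay": 0, "az": 0},
    {"grip": 0, "x": 1.72, "y": 0, "z": -0.52, "ax": 0, "ay": 0, "az": 0},
  ],
)

```text
t: 19.45
ee_pos: [0.4711, 0.2125, 0.1758]
eef_rot: [0.144, 0.556, -0.206, 0.793]
force: [-2.3, 2.5, -3.7]
width: 0.233
```

```bash
python3 -c "
from fs import *
chk(5)
look('s14',{},'scene',(220,320,110,230),5)"
```

```text
t 19.7 Frad [-3.  -3.2 -3.1 -2.4 -4. ] mean rad -3.14 lat 0.09 z -2.74 rigid end rel: x 0.0382 y 0.0013 h 0.0211 tilt 20.0 w 0.235
t 19.7 [0.4715 0.2126 0.1768] [ 0.1438  0.5554 -0.2056  0.7929]
```

View pics/s14.png

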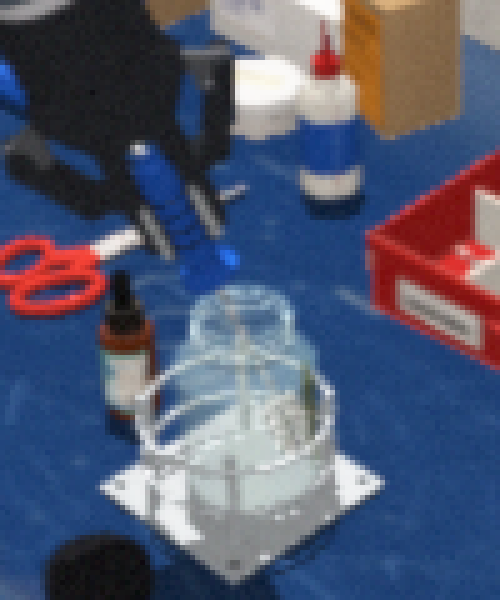

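arm_command(
  increments=[
    {"grip": 0, "x": 0.03, "y": 0, "z": 0.08, "ax": 0, "ay": 0, "az": 0},
    {"grip": 0, "x": 0.03, "y": 0, "z": 0.08, "ax": 0, "ay": 0, "az": 0},
    {"grip": 0, "x": 0.03, "y": 0, "z": 0.08, "ax": 0, "ay": 0, "az": 0},
  ],
)

```text
t: 20.0
ee_pos: [0.4723, 0.2123, 0.177]
eef_rot: [0.144, 0.555, -0.205, 0.793]
force: [-4.4, 3.1, -0.7]
width: 0.232
```

```bash
python3 -c "
from fs import *
chk(5)"
```

```text
t 20.25 Frad [-4.6 -4.6 -6.6 -4.6 -5.1] mean rad -5.09 lat -0.22 z -0.70 rigid end rel: x 0.0391 y 0.0015 h 0.0212 tilt 20.0 w 0.233
```

arm_command(
  increments=[
    {"grip": 0, "x": -0.38, "y": 0, "z": 0.13, "ax": 0, "ay": 0, "az": 0},
    {"grip": 0, "x": -0.76, "y": 0, "z": 0.26, "ax": 0, "ay": 0, "az": 0},
    {"grip": 0, "x": -1.14, "y": 0, "z": 0.38, "ax": 0, "ay": 0, "az": 0},
    {"grip": 0, "x": -1.62, "y": 0, "z": 0.53, "ax": 0, "ay": 0, "az": 0},
  ],
)

```text
t: 20.58
ee_pos: [0.4718, 0.2125, 0.1943]
eef_rot: [0.144, 0.555, -0.206, 0.793]
force: [-2.5, 1.6, -2.7]
width: 0.23
```

```bash
python3 -c "
from fs import *
chk(3)"
```

```text
t 20.7333 Frad [-6.3 -5.5 -5.7] mean rad -5.85 lat -0.65 z 2.86 rigid end rel: x 0.0389 y 0.0024 h 0.0394 tilt 20.1 w 0.232
```

arm_command(
  increments=[
    {"grip": 0, "x": -0.38, "y": 0, "z": 0.12, "ax": 0, "ay": 0, "az": 0},
    {"grip": 0, "x": -0.76, "y": 0, "z": 0.24, "ax": 0, "ay": 0, "az": 0},
    {"grip": 0, "x": -1.14, "y": 0, "z": 0.37, "ax": 0, "ay": 0, "az": 0},
    {"grip": 0, "x": -1.7, "y": 0, "z": 0.56, "ax": 0, "ay": 0, "az": 0},
    {"grip": 0, "x": -1.7, "y": 0, "z": 0.56, "ax": 0, "ay": 0, "az": 0},
  ],
)

```text
t: 21.15
ee_pos: [0.472, 0.2133, 0.2134]
eef_rot: [0.144, 0.555, -0.205, 0.793]
force: [-5.3, 1.6, 2.3]
width: 0.237
```

```bash
python3 -c "
from fs import *
chk(5)"
```

```text
t 21.4 Frad [-5.3 -4.9 -5.5 -4.7 -4.6] mean rad -5.00 lat -0.37 z 1.36 rigid end rel: x 0.0383 y 0.0021 h 0.0568 tilt 20.0 w 0.237
```

arm_command(
  increments=[
    {"grip": 0, "x": 0.38, "y": 0, "z": -0.12, "ax": 0, "ay": 0, "az": 0},
    {"grip": 0, "x": 0.76, "y": 0, "z": -0.24, "ax": 0, "ay": 0, "az": 0},
    {"grip": 0, "x": 1.14, "y": 0, "z": -0.37, "ax": 0, "ay": 0, "az": 0},
    {"grip": 0, "x": 1.52, "y": 0, "z": -0.49, "ax": 0, "ay": 0, "az": 0},
    {"grip": 0, "x": 1.9, "y": 0, "z": -0.6, "ax": 0, "ay": 0, "az": 0},
  ],
)

```text
t: 21.82
ee_pos: [0.4725, 0.2129, 0.1924]
eef_rot: [0.144, 0.555, -0.205, 0.793]
force: [-5.3, 2.5, 2.7]
width: 0.232
```

arm_command(
  increments=[
    {"grip": 0, "x": 0.38, "y": 0, "z": -0.12, "ax": 0, "ay": 0, "az": 0},
    {"grip": 0, "x": 0.76, "y": 0, "z": -0.24, "ax": 0, "ay": 0, "az": 0},
    {"grip": 0, "x": 1.14, "y": 0, "z": -0.37, "ax": 0, "ay": 0, "az": 0},
    {"grip": 0, "x": 1.5, "y": 0, "z": -0.46, "ax": 0, "ay": 0, "az": 0},
    {"grip": 0, "x": 1.5, "y": 0, "z": -0.42, "ax": 0, "ay": 0, "az": 0},
  ],
)

```text
t: 22.23
ee_pos: [0.4728, 0.212, 0.1759]
eef_rot: [0.144, 0.555, -0.205, 0.793]
force: [-3.7, 2.9, -4.1]
width: 0.234
```

```bash
python3 -c "
from fs import *
chk(5)"
```

```text
t 22.4833 Frad [-4.2 -4.9 -4.7 -4.6 -3.6] mean rad -4.39 lat 0.78 z -3.43 rigid end rel: x 0.0399 y 0.0015 h 0.0205 tilt 20.0 w 0.235
```

Forces good through the full stroke. One more up stroke for margin.

arm_command(
  increments=[
    {"grip": 0, "x": -0.38, "y": 0, "z": 0.12, "ax": 0, "ay": 0, "az": 0},
    {"grip": 0, "x": -0.76, "y": 0, "z": 0.24, "ax": 0, "ay": 0, "az": 0},
    {"grip": 0, "x": -1.14, "y": 0, "z": 0.36, "ax": 0, "ay": 0, "az": 0},
    {"grip": 0, "x": -1.52, "y": 0, "z": 0.47, "ax": 0, "ay": 0, "az": 0},
    {"grip": 0, "x": -1.9, "y": 0, "z": 0.58, "ax": 0, "ay": 0, "az": 0},
  ],
)

```text
t: 22.9
ee_pos: [0.4723, 0.2124, 0.1968]
eef_rot: [0.144, 0.555, -0.205, 0.793]
force: [-3.1, 2.8, -2.4]
width: 0.234
```

arm_command(
  increments=[
    {"grip": 0, "x": -0.38, "y": 0, "z": 0.1, "ax": 0, "ay": 0, "az": 0},
    {"grip": 0, "x": -0.76, "y": 0, "z": 0.22, "ax": 0, "ay": 0, "az": 0},
    {"grip": 0, "x": -1.14, "y": 0, "z": 0.35, "ax": 0, "ay": 0, "az": 0},
    {"grip": 0, "x": -1.5, "y": 0, "z": 0.48, "ax": 0, "ay": 0, "az": 0},
    {"grip": 0, "x": -1.5, "y": 0, "z": 0.48, "ax": 0, "ay": 0, "az": 0},
  ],
)

```text
t: 23.32
ee_pos: [0.4723, 0.213, 0.2132]
eef_rot: [0.144, 0.555, -0.205, 0.793]
force: [-5.0, 2.4, 2.3]
width: 0.235
```

```bash
python3 -c "
from fs import *
chk(4)
look('w15',{'bottle_mouth':.126},'wrist',(240,400,90,250),4)
from plan import *
s=monitor.get_state()
Bn=np.array([.4915,.1995])
for h,xr,t in [(.054,.022,18),(.054,.013,12),(.056,.006,6),(.06,.0,0),(.1,0,0)]:
    p,R=pose(h,xr,t,B=Bn);delta(p,R,s)
"
```

```text
t 23.5167 Frad [-5.7 -6.  -6.1 -4.9] mean rad -5.68 lat -0.13 z 1.97 rigid end rel: x 0.0387 y 0.0022 h 0.0569 tilt 20.0 w 0.231
t 23.5167 [0.4721 0.213  0.2126] [ 0.1442  0.5549 -0.2051  0.7933]
bottle_mouth 0.77 [312.2 201.7] [0.491  0.1976 0.126 ]
xyz cm [-0.03 -0.23 -0.38] rotvec [-0.001   0.0355 -0.0008] n rows 0.3
xyz cm [-0.19 -0.23  0.43] rotvec [-0.001   0.1402 -0.0008] n rows 1.1
xyz cm [-0.3  -0.23  1.48] rotvec [-0.0009  0.2449 -0.0009] n rows 2.0
xyz cm [-0.39 -0.23  2.65] rotvec [-0.0009  0.3497 -0.0009] n rows 2.8
xyz cm [-4.15 -0.23  4.02] rotvec [-0.0009  0.3497 -0.0009] n rows 2.8
```

View pics/w15.png

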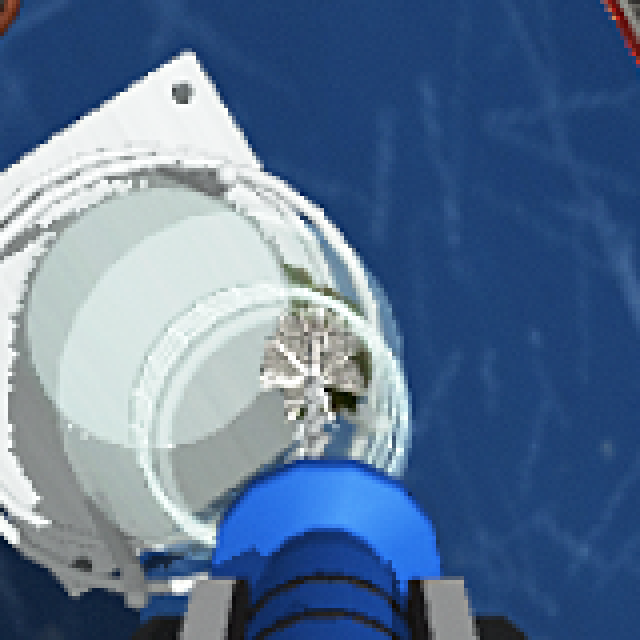

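arm_command(
  increments=[
    {"grip": 0, "x": -0.15, "y": -0.1, "z": -0.5, "ax": 0, "ay": 0, "az": 0},
    {"grip": 0, "x": -0.1, "y": -0.2, "z": -0.4, "ax": 0, "ay": 0.035, "az": 0},
    {"grip": 0, "x": -0.19, "y": -0.2, "z": 0.43, "ax": 0, "ay": 0.14, "az": 0},
    {"grip": 0, "x": -0.3, "y": -0.2, "z": 1.48, "ax": 0, "ay": 0.245, "az": 0},
    {"grip": 0, "x": -0.39, "y": -0.2, "z": 2.65, "ax": 0, "ay": 0.35, "az": 0},
  ],
)

```text
t: 24.03
ee_pos: [0.492, 0.2, 0.2261]
eef_rot: [0.178, 0.686, -0.175, 0.684]
force: [0.9, -0.4, -1.3]
width: 0.233
```

```bash
python3 -c "
from fs import *
chk(3,B=(.491,.1985))
look('w16',{'bottle_mouth':.126},'wrist',(240,400,90,250),4)
"
```

```text
t 24.1833 Frad [ 5.4  0.6 -0.8] mean rad 1.71 lat 0.51 z 0.02 rigid end rel: x 0.0033 y 0.0013 h 0.0601 tilt 0.2 w 0.232
t 24.1833 [0.4941 0.1981 0.2254] [ 0.1786  0.6833 -0.1782  0.6851]
bottle_mouth 0.75 [318.  190.6] [0.4928 0.201  0.126 ]
bottle_mouth 0.39 [322.8 232. ] [0.4782 0.1667 0.126 ]
```

View pics/w16.png

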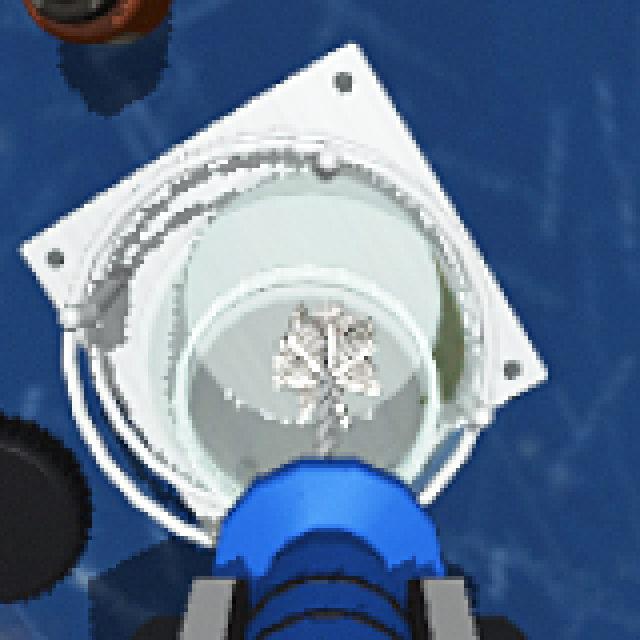

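arm_command(
  increments=[
    {"grip": 0, "x": -0.5, "y": 0, "z": -0.3, "ax": 0, "ay": 0, "az": 0},
    {"grip": 0, "x": -2.5, "y": 0, "z": -0.3, "ax": 0, "ay": 0, "az": 0},
    {"grip": 0, "x": -5, "y": 0, "z": -0.3, "ax": 0, "ay": 0, "az": 0},
    {"grip": 0, "x": -8.5, "y": 0, "z": -0.3, "ax": 0, "ay": 0, "az": 0},
    {"grip": 0, "x": -12, "y": 0, "z": -0.3, "ax": 0, "ay": 0, "az": 0},
  ],
)

```text
t: 24.7
ee_pos: [0.4868, 0.2013, 0.3453]
eef_rot: [0.176, 0.685, -0.177, 0.684]
force: [1.2, 0.5, -0.0]
width: 0.236
```

```bash
python3 - <<'E'
from fs import *
from plan import *
chk(2,B=(.491,.1985))
s,o=look('w17',{'bottle_mouth':.126,'bottle':.006,'streak':.047,'stand':0,'brush_end':.19,'cap':0,'dropper_bottle':0})
look('s17',{'bottle_mouth':.126,'brush_end':.19},'scene',(220,320,110,230),5)
look('t17',{'bottle':.006,'stand':0,'bottle_mouth':.126},'top',(220,320,150,250),5)
delta([.483,-.218,.345],Rtool(-29,0))
E
```

```text
t 24.8 Frad [2.5 0.6] mean rad 1.59 lat 1.17 z 2.64 rigid end rel: x -0.0015 y 0.0045 h 0.1855 tilt 0.6 w 0.234
t 24.8 [0.4904 0.2026 0.3507] [ 0.1787  0.6817 -0.1747  0.6876]
bottle_mouth 0.9 [323.1 166.9] [0.4914 0.1975 0.126 ]
bottle_mouth 0.29 [410.7 342.7] [ 0.4775 -0.1304  0.126 ]
bottle 0.76 [319.8 148.6] [0.4902 0.2034 0.006 ]
streak 0.66 [348.8 154.7] [0.526  0.1804 0.047 ]
brush_end 0.57 [320.8 178.2] [0.4896 0.2005 0.19  ]
cap 0.57 [262.3 188.8] [0.3727 0.1908 0.    ]
dropper_bottle 0.83 [287.5  94.2] [0.4879 0.3043 0.    ]
t 25.2 [0.4881 0.2007 0.3433] [ 0.1768  0.6855 -0.1777  0.6835]
bottle_mouth 0.84 [266.  174.4] [0.4778 0.192  0.126 ]
brush_end 0.61 [266.1 155.3] [0.48   0.1879 0.19  ]
t 25.35 [0.4886 0.2007 0.344 ] [ 0.1772  0.6852 -0.1776  0.6838]
bottle 0.78 [265.  195.3] [0.4929 0.1988 0.006 ]
stand 0.81 [265.3 199.3] [0.4818 0.1989 0.    ]
xyz cm [ -0.07 -36.89  19.83] rotvec [-0.0011 -0.0011  0.0002] n rows 10.2
```

View pics/w17.png

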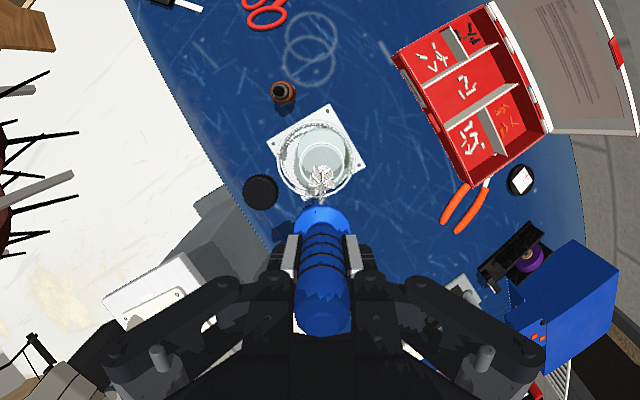

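View pics/s17.png

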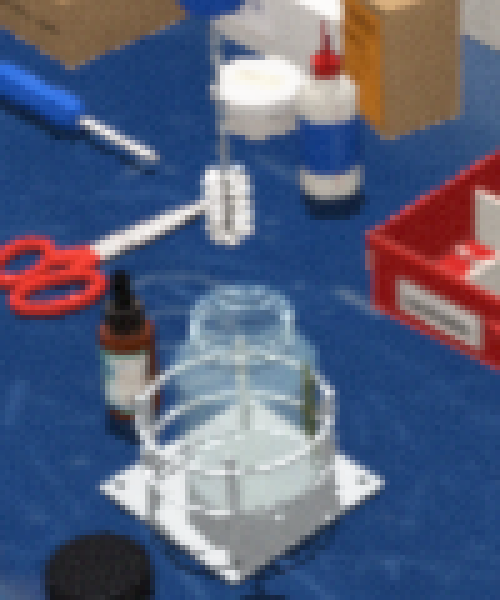

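arm_command(
  increments=[
    {"grip": 0, "x": 0, "y": -2.5, "z": 1.4, "ax": 0, "ay": 0, "az": 0},
    {"grip": 0, "x": 0, "y": -6, "z": 3.3, "ax": 0, "ay": 0, "az": 0},
    {"grip": 0, "x": 0, "y": -9.5, "z": 5.2, "ax": 0, "ay": 0, "az": 0},
    {"grip": 0, "x": 0, "y": -13, "z": 7.1, "ax": 0, "ay": 0, "az": 0},
    {"grip": 0, "x": 0, "y": -16.5, "z": 9, "ax": 0, "ay": 0, "az": 0},
  ],
)

```text
t: 25.97
ee_pos: [0.487, 0.0113, 0.3447]
eef_rot: [0.177, 0.685, -0.177, 0.684]
force: [1.3, 0.4, -0.9]
width: 0.234
```

arm_command(
  increments=[
    {"grip": 0, "x": 0, "y": -3.5, "z": 1.9, "ax": 0, "ay": 0, "az": 0},
    {"grip": 0, "x": 0, "y": -7, "z": 3.8, "ax": 0, "ay": 0, "az": 0},
    {"grip": 0, "x": 0, "y": -10.5, "z": 5.7, "ax": 0, "ay": 0, "az": 0},
    {"grip": 0, "x": 0, "y": -13.5, "z": 7.4, "ax": 0, "ay": 0, "az": 0},
    {"grip": 0, "x": 0, "y": -16, "z": 8.8, "ax": 0, "ay": 0, "az": 0},
  ],
)

```text
t: 26.38
ee_pos: [0.4862, -0.1723, 0.3446]
eef_rot: [0.178, 0.685, -0.178, 0.684]
force: [0.1, 0.7, -0.4]
width: 0.234
```

arm_command(
  increments=[
    {"grip": 0, "x": 0, "y": -2.5, "z": 1.4, "ax": 0, "ay": 0, "az": 0},
    {"grip": 0, "x": 0, "y": -4, "z": 2.2, "ax": 0, "ay": 0, "az": 0},
    {"grip": 0, "x": 0, "y": -4, "z": 2.2, "ax": 0, "ay": 0, "az": 0},
    {"grip": 0, "x": 0, "y": -4, "z": 2.2, "ax": 0, "ay": 0, "az": 0},
  ],
)

```text
t: 26.72
ee_pos: [0.4862, -0.216, 0.3442]
eef_rot: [0.178, 0.685, -0.178, 0.684]
force: [-0.4, -0.2, -0.9]
width: 0.239
```

```bash
python3 - <<'E'
from fs import *
from plan import *
chk(4)
s,o=look('w18',{'brush_end':.18,'brush_collar':.318,'rack_seat':.158,'screw_tin':0})
look('s18',{'brush_end':.18,'brush_collar':.318},'scene')
delta([.488,-.2175,.197],Rtool(-29,0))
print(Rn.from_quat(monitor.get_state()['eef_rot']).as_matrix()[:,0].round(3))
E
```

```text
t 26.9167 Frad [ 0.1 -0.   0.8  0.4] mean rad 0.33 lat 0.12 z -1.36 rigid end rel: x 0.2036 y -0.3647 h 0.1792 tilt 0.1 w 0.235
t 26.9167 [ 0.4864 -0.2143  0.3445] [ 0.1771  0.685  -0.1768  0.6842]
brush_end 0.97 [322.7 173.5] [ 0.4876 -0.2143  0.18  ]
brush_collar 0.65 [322. 230.] [ 0.4864 -0.2154  0.318 ]
rack_seat 0.64 [374.5 129.4] [ 0.5573 -0.203   0.158 ]
screw_tin 0.87 [323.9 183.3] [ 0.4607 -0.2676  0.    ]
t 27.1667 [ 0.4865 -0.2148  0.3445] [ 0.1771  0.6849 -0.1769  0.6843]
brush_end 0.81 [390.1 231.5] [ 0.4915 -0.2156  0.18  ]
brush_collar 0.94 [398.1 182.1] [ 0.4893 -0.2172  0.318 ]
xyz cm [14.75 -0.13  0.26] rotvec [-0.0005 -0.0009  0.    ] n rows 3.6
[-0.001  0.    -1.   ]
```

View pics/w18.png

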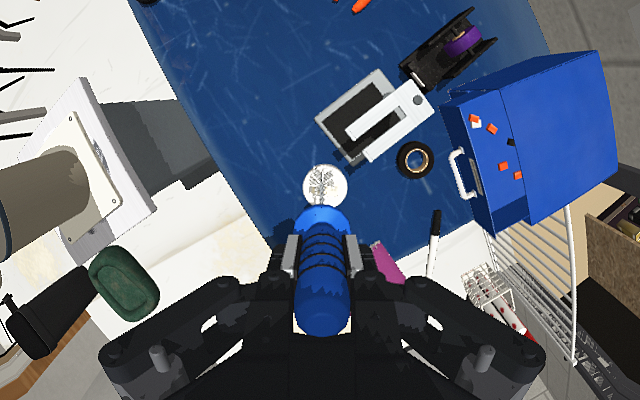

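View pics/s18.png

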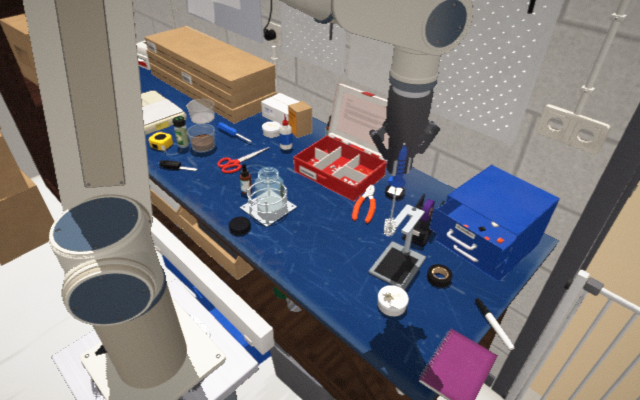

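```bash
python3 - <<'E'
from plan import *
st=dict(ee_pos=[0.4864,-.2143,.3445],eef_rot=[.1771,.685,-.1768,.6842])
im=cv2.imread('pics/w18.png');z=cv2.resize(im[65:175,305:445],None,fx=5.5,fy=5.5,interpolation=3)
a=np.radians(10.5);e=np.array([np.cos(a),np.sin(a)]);n=np.array([-e[1],e[0]]);S=np.array([.5568,-.2047])
for u in np.arange(-.026,.03,.004):
  for v,c in((-.023,(0,255,0)),(-.007,(0,0,255)),(0,(255,0,255)),(.007,(0,0,255)),(.023,(0,255,0))):
    p=proj('wrist',(*(S+e*u+n*v),.158),st);q=((p-[305,65]+.5)*5.5).astype(int);cv2.circle(z,(int(q[0]),int(q[1])),2,c,-1)
cv2.imwrite('pics/w18z.png',z)
E
```

```text
(no output)
```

View pics/w18z.png

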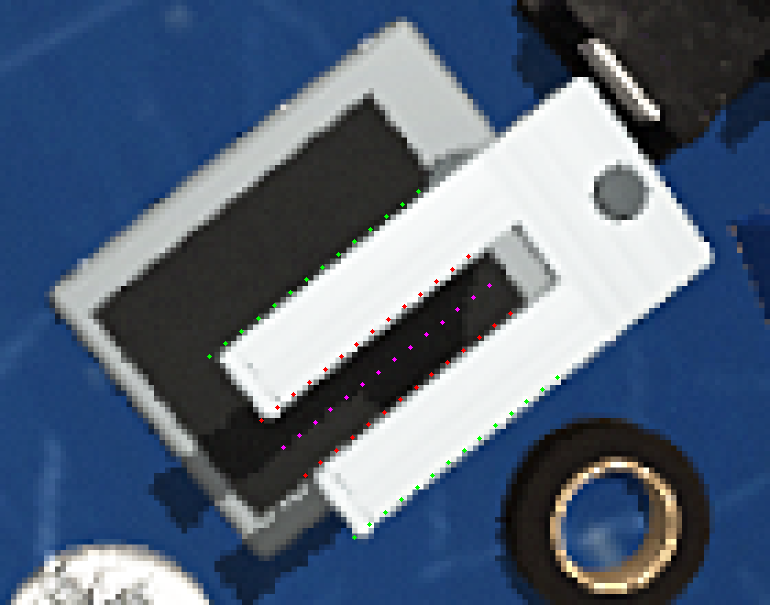

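arm_command(
  increments=[
    {"grip": 0, "x": 3, "y": -0.15, "z": 0.25, "ax": 0, "ay": 0, "az": 0},
    {"grip": 0, "x": 6.5, "y": -0.15, "z": 0.25, "ax": 0, "ay": 0, "az": 0},
    {"grip": 0, "x": 10, "y": -0.15, "z": 0.25, "ax": 0, "ay": 0, "az": 0},
    {"grip": 0, "x": 13, "y": -0.15, "z": 0.25, "ax": 0, "ay": 0, "az": 0},
    {"grip": 0, "x": 14.7, "y": -0.15, "z": 0.25, "ax": 0, "ay": 0, "az": 0},
  ],
)

```text
t: 27.73
ee_pos: [0.486, -0.217, 0.1941]
eef_rot: [0.178, 0.686, -0.177, 0.683]
force: [-1.1, 0.5, -1.3]
width: 0.239
```

arm_command(
  increments=[
    {"grip": 0, "x": 0, "y": 0, "z": 0, "ax": 0, "ay": 0, "az": 0},
    {"grip": 0, "x": 0, "y": 0, "z": 0, "ax": 0, "ay": 0, "az": 0},
    {"grip": 0, "x": 0, "y": 0, "z": 0, "ax": 0, "ay": 0, "az": 0},
  ],
)

```text
t: 27.98
ee_pos: [0.4887, -0.2182, 0.1987]
eef_rot: [0.177, 0.684, -0.177, 0.685]
force: [0.6, 0.9, -1.0]
width: 0.235
```

```bash
python3 - <<'E'
from fs import *
from plan import *
chk(3)
s,o=look('w19',{'brush_end':.036,'brush_collar':.171,'rack_seat':.158})
delta([.5578,-.2045,.1965],Rtool(-29,0))
look('s19',{'brush_end':.036,'brush_collar':.171},'scene',(340,480,160,300),4)
E
```

```text
t 28.1333 Frad [-0.3  0.4  0.5] mean rad 0.21 lat 0.10 z -0.40 rigid end rel: x 0.2081 y -0.3670 h 0.0338 tilt 0.1 w 0.234
t 28.1333 [ 0.4887 -0.2182  0.1991] [ 0.1772  0.6838 -0.1774  0.6852]
brush_end 0.6 [321.9 176.4] [ 0.4884 -0.2205  0.036 ]
brush_collar 0.85 [322.  231.8] [ 0.4878 -0.221   0.171 ]
rack_seat 0.92 [409.5 154.3] [ 0.5573 -0.2075  0.158 ]
xyz cm [0.17 4.56 5.44] rotvec [-0.0008  0.0004 -0.0001] n rows 1.7
t 28.3333 [ 0.488  -0.2179  0.1982] [ 0.1773  0.6844 -0.1773  0.6846]
brush_end 0.71 [383.7 275.2] [ 0.4918 -0.2168  0.036 ]
brush_collar 0.81 [392.4 237. ] [ 0.4894 -0.2247  0.171 ]
```

View pics/w19.png

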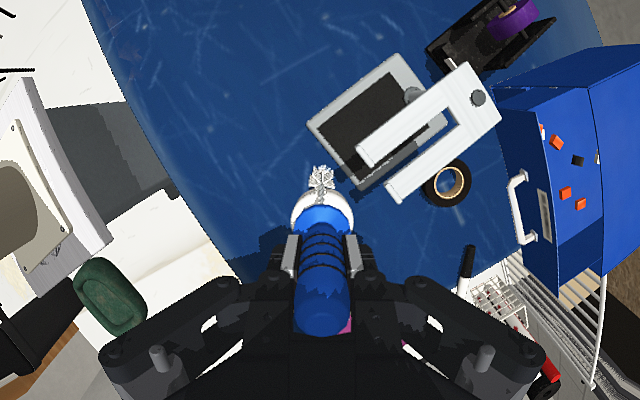

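View pics/s19.png

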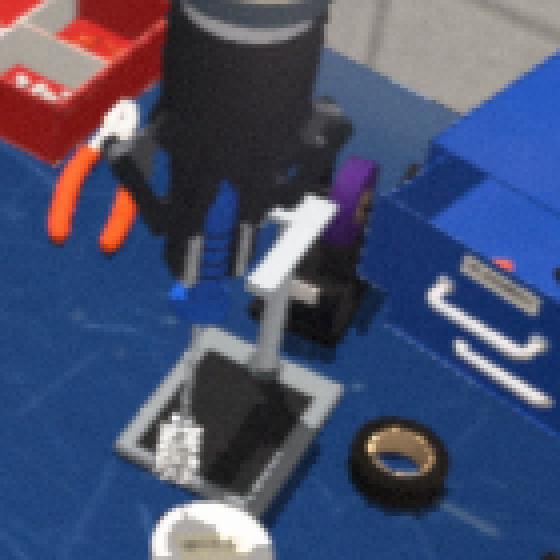

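arm_command(
  increments=[
    {"grip": 0, "x": 0, "y": 0.7, "z": 0.9, "ax": 0, "ay": 0, "az": 0},
    {"grip": 0, "x": 0, "y": 1.7, "z": 2.0, "ax": 0, "ay": 0, "az": 0},
    {"grip": 0, "x": 0, "y": 2.7, "z": 3.2, "ax": 0, "ay": 0, "az": 0},
    {"grip": 0, "x": 0, "y": 3.8, "z": 4.5, "ax": 0, "ay": 0, "az": 0},
    {"grip": 0, "x": 0, "y": 4.55, "z": 5.45, "ax": 0, "ay": 0, "az": 0},
  ],
)

```text
t: 28.9
ee_pos: [0.5595, -0.2041, 0.1974]
eef_rot: [0.177, 0.685, -0.177, 0.685]
force: [-0.2, 0.2, -1.1]
width: 0.233
```

arm_command(
  increments=[
    {"grip": 0, "x": 0, "y": 0, "z": 0, "ax": 0, "ay": 0, "az": 0},
    {"grip": 0, "x": 0, "y": 0, "z": 0, "ax": 0, "ay": 0, "az": 0},
    {"grip": 0, "x": 0, "y": 0, "z": 0, "ax": 0, "ay": 0, "az": 0},
  ],
)

```text
t: 29.15
ee_pos: [0.5568, -0.2043, 0.197]
eef_rot: [0.177, 0.685, -0.177, 0.684]
force: [-0.5, 0.5, -0.8]
width: 0.232
```

```bash
python3 - <<'E'
from fs import *
from plan import *
chk(3)
s,o=look('w20',{'brush_end':.036,'brush_collar':.171,'rack_seat':.158})
delta([.5578,-.2045,.1833],Rtool(-29,0))
look('s20',{'brush_end':.036,'brush_collar':.171},'scene',(340,480,160,300),4)
E
```

```text
t 29.3 Frad [-0.2 -0.6 -0.1] mean rad -0.32 lat 0.05 z -1.50 rigid end rel: x 0.2603 y -0.3222 h 0.0320 tilt 0.1 w 0.232
t 29.3 [ 0.5567 -0.2046  0.1973] [ 0.1776  0.685  -0.1774  0.6839]
brush_end 0.64 [322.4 176. ] [ 0.5567 -0.2061  0.036 ]
brush_collar 0.76 [323.9 232.2] [ 0.557  -0.2074  0.171 ]
xyz cm [1.42 0.04 0.05] rotvec [-0.0012 -0.0009  0.    ] n rows 0.3
t 29.5 [ 0.5572 -0.2046  0.1975] [ 0.1775  0.6848 -0.1774  0.6842]
brush_end 0.6 [396.5 259.8] [ 0.5534 -0.2086  0.036 ]
brush_collar 0.88 [404.2 216.6] [ 0.5621 -0.2033  0.171 ]
brush_collar 0.3 [435.1 278.3] [ 0.4568 -0.3548  0.171 ]
```

View pics/w20.png

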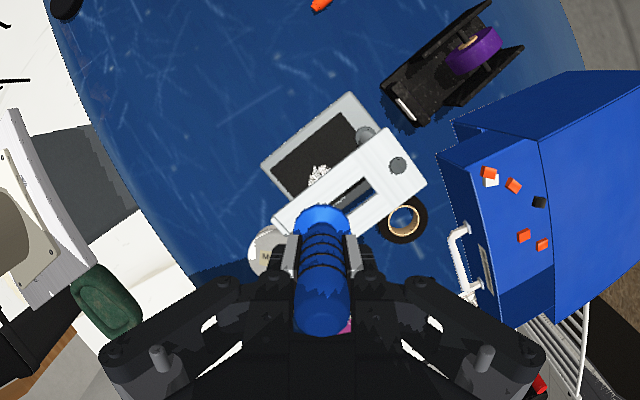

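View pics/s20.png

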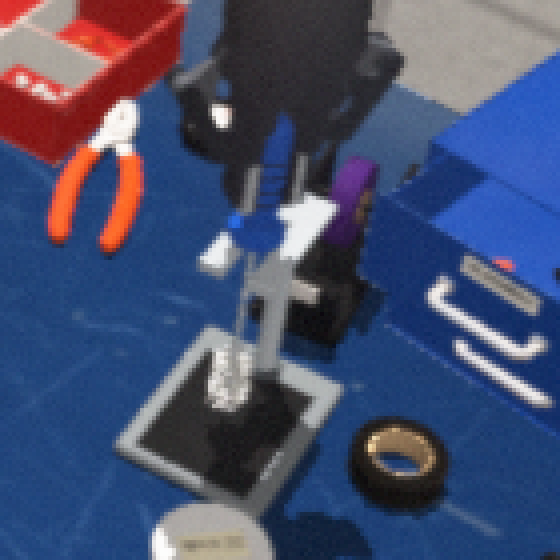

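arm_command(
  increments=[
    {"grip": 0, "x": 0.4, "y": 0, "z": 0, "ax": 0, "ay": 0, "az": 0},
    {"grip": 0, "x": 0.8, "y": 0, "z": 0, "ax": 0, "ay": 0, "az": 0},
    {"grip": 0, "x": 1.1, "y": 0, "z": 0, "ax": 0, "ay": 0, "az": 0},
    {"grip": 0, "x": 1.35, "y": 0, "z": 0, "ax": 0, "ay": 0, "az": 0},
    {"grip": 0, "x": 1.35, "y": 0, "z": 0, "ax": 0, "ay": 0, "az": 0},
  ],
)

```text
t: 30.07
ee_pos: [0.5573, -0.2044, 0.1835]
eef_rot: [0.177, 0.685, -0.177, 0.684]
force: [-0.2, 1.0, -1.6]
width: 0.233
```

```bash
python3 -c "
from fs import *
print(chk(4)['ee_pos'])"
```

```text
t 30.2667 Frad [-0.1  0.   0.2 -0.1] mean rad 0.01 lat 0.01 z -1.10 rigid end rel: x 0.2609 y -0.3217 h 0.0184 tilt 0.1 w 0.232
[ 0.55737531 -0.20443622  0.18365359]
```

Not yet resting on the fork; lower a bit more.

arm_command(
  increments=[
    {"grip": 0, "x": 0.1, "y": 0, "z": 0, "ax": 0, "ay": 0, "az": 0},
    {"grip": 0, "x": 0.1, "y": 0, "z": 0, "ax": 0, "ay": 0, "az": 0},
    {"grip": 0, "x": 0.1, "y": 0, "z": 0, "ax": 0, "ay": 0, "az": 0},
  ],
)

```text
t: 30.52
ee_pos: [0.5575, -0.2045, 0.1833]
eef_rot: [0.177, 0.685, -0.177, 0.684]
force: [-1.9, 1.5, 4.5]
width: 0.235
```

```bash
python3 -c "
from fs import *
print(chk(4)['ee_pos'])"
```

```text
t 30.7167 Frad [-1.9 -2.8 -1.6 -2.4] mean rad -2.20 lat -0.41 z 5.56 rigid end rel: x 0.2612 y -0.3217 h 0.0180 tilt 0.0 w 0.237
[ 0.55755504 -0.20449406  0.1833247 ]
```

arm_command(
  increments=[
    {"grip": 2.6, "x": 0, "y": 0, "z": 0, "ax": 0, "ay": 0, "az": 0},
    {"grip": 3.5, "x": 0, "y": 0, "z": 0, "ax": 0, "ay": 0, "az": 0},
    {"grip": 6, "x": 0, "y": 0, "z": 0, "ax": 0, "ay": 0, "az": 0},
    {"grip": 8, "x": 0, "y": 0, "z": 0, "ax": 0, "ay": 0, "az": 0},
    {"grip": 8, "x": 0, "y": 0, "z": 0, "ax": 0, "ay": 0, "az": 0},
  ],
  grip_force=40,
)

```text
t: 31.13
ee_pos: [0.5574, -0.2045, 0.1827]
eef_rot: [0.177, 0.685, -0.177, 0.684]
force: [0.3, 0.4, -0.5]
width: 0.821
```

arm_command(
  increments=[
    {"grip": 8, "x": 0, "y": 0, "z": 0, "ax": 0, "ay": 0, "az": 0},
    {"grip": 8, "x": 0, "y": 0, "z": 0, "ax": 0, "ay": 0, "az": 0},
    {"grip": 8, "x": 0, "y": 0, "z": 0, "ax": 0, "ay": 0, "az": 0},
  ],
)

```text
t: 31.38
ee_pos: [0.5574, -0.2045, 0.1828]
eef_rot: [0.177, 0.685, -0.177, 0.684]
force: [0.0, -0.3, -0.7]
width: 0.937
```

```bash
python3 - <<'E'
from fs import *
chk(3)
s,o=look('w21',{'brush_end':.024,'brush_collar':.158,'rack_seat':.158})
look('s21',{'brush_end':.024,'brush_collar':.158},'scene',(340,480,160,300),4)
E
```

```text
t 31.5333 Frad [ 0.3 -0.6 -0.1] mean rad -0.12 lat -0.52 z -0.65 rigid end rel: x 0.2610 y -0.3217 h 0.0176 tilt 0.1 w 0.94
t 31.5333 [ 0.5574 -0.2045  0.1829] [ 0.1774  0.6848 -0.1773  0.6842]
brush_end 0.5 [322.7 175.5] [ 0.5583 -0.2052  0.024 ]
brush_collar 0.9 [323.3 229.2] [ 0.5587 -0.2048  0.158 ]
t 31.7333 [ 0.5575 -0.2045  0.1829] [ 0.1774  0.6848 -0.1772  0.6842]
brush_end 0.73 [277.1 190.3] [0.534  0.2175 0.024 ]
brush_end 0.49 [395.4 263. ] [ 0.5527 -0.2075  0.024 ]
brush_collar 0.98 [406.  221.8] [ 0.5634 -0.2095  0.158 ]
```

View pics/w21.png

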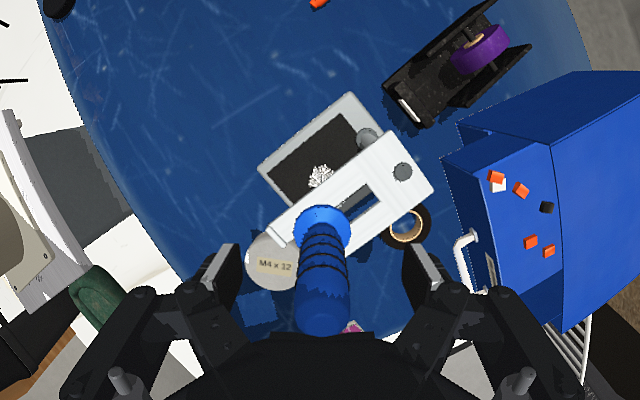

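View pics/s21.png

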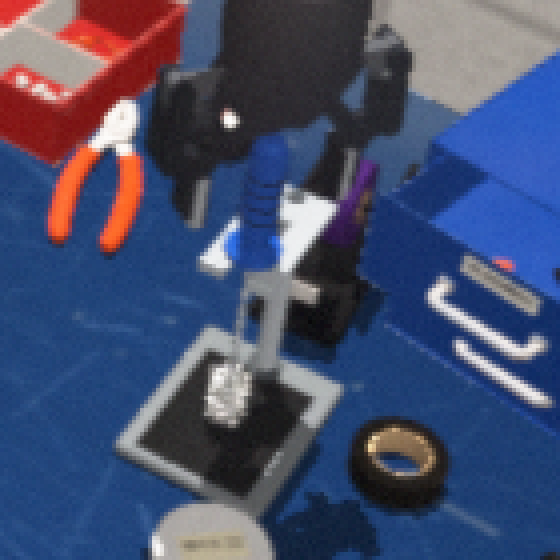

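Brush hangs in the fork, free of the jaws. Retreat straight up.

arm_command(
  increments=[
    {"grip": 8, "x": -1.5, "y": 0, "z": 0, "ax": 0, "ay": 0, "az": 0},
    {"grip": 8, "x": -4, "y": 0, "z": 0, "ax": 0, "ay": 0, "az": 0},
    {"grip": 8, "x": -7.5, "y": 0, "z": 0, "ax": 0, "ay": 0, "az": 0},
    {"grip": 8, "x": -11, "y": 0, "z": 0, "ax": 0, "ay": 0, "az": 0},
    {"grip": 8, "x": -15, "y": 0, "z": 0, "ax": 0, "ay": 0, "az": 0},
  ],
)

```text
t: 32.3
ee_pos: [0.5568, -0.2042, 0.3334]
eef_rot: [0.178, 0.686, -0.177, 0.683]
force: [-0.1, 0.1, -0.8]
width: 0.936
```

arm_command(
  increments=[
    {"grip": 8, "x": -3, "y": 0, "z": 0, "ax": 0, "ay": 0, "az": 0},
    {"grip": 8, "x": -5, "y": 0, "z": 0, "ax": 0, "ay": 0, "az": 0},
    {"grip": 8, "x": -5, "y": 0, "z": 0, "ax": 0, "ay": 0, "az": 0},
    {"grip": 8, "x": -5, "y": 0, "z": 0, "ax": 0, "ay": 0, "az": 0},
    {"grip": 8, "x": -5, "y": 0, "z": 0, "ax": 0, "ay": 0, "az": 0},
  ],
)

```text
t: 32.72
ee_pos: [0.5571, -0.2043, 0.3818]
eef_rot: [0.177, 0.685, -0.177, 0.684]
force: [-0.4, 0.5, 0.1]
width: 0.939
```

```bash
python3 - <<'E'
from fs import *
s,o=look('w22',{'brush':.158,'brush_collar':.158,'rack_seat':.158,'screw_tin':0,'electric_tape':0})
look('s22',{'brush':.158,'brush_collar':.158,'cap':0,'dropper_bottle':0,'bottle_mouth':.126,'screw_tin':0,'electric_tape':0},'scene',(200,480,120,340),2.7)
look('t22',{'bottle':.006,'stand':0,'bottle_mouth':.126,'brush_collar':.158},'top',(200,480,120,260),2.8)
E
```

```text
t 32.7167 [ 0.5571 -0.2043  0.3818] [ 0.1775  0.6854 -0.1772  0.6836]
brush 0.84 [320.9 165.8] [ 0.5539 -0.2073  0.158 ]
brush_collar 0.59 [318.9 163.9] [ 0.5529 -0.2041  0.158 ]
rack_seat 0.82 [323.6 163.6] [ 0.558  -0.2065  0.158 ]
rack_seat 0.31 [291.4 201.1] [ 0.4996 -0.2288  0.158 ]
screw_tin 0.91 [292.9 201.2] [ 0.4613 -0.2686  0.    ]
electric_tape 0.91 [375.3 182.5] [ 0.6065 -0.3092  0.    ]
t 33.0167 [ 0.5574 -0.2045  0.3819] [ 0.1775  0.6854 -0.1772  0.6836]
brush 0.9 [404.  221.4] [ 0.5612 -0.2055  0.158 ]
brush 0.65 [268.4 172.3] [0.4619 0.1602 0.158 ]
brush_collar 0.57 [401.8 223.4] [ 0.5521 -0.206   0.158 ]
cap 0.53 [239.5 230. ] [0.3629 0.1813 0.    ]
dropper_bottle 0.49 [251.1 189.3] [ 0.499   0.3008 -0.    ]
bottle_mouth 0.97 [269.7 173. ] [0.4892 0.1898 0.126 ]
bottle_mouth 0.62 [249.8 189. ] [0.4059 0.1724 0.126 ]
screw_tin 0.89 [389.9 302.4] [ 0.4638 -0.262   0.    ]
electric_tape 0.66 [434.2 277.3] [ 0.6027 -0.2931  0.    ]
t 33.4167 [ 0.5576 -0.2046  0.3829] [ 0.1774  0.6848 -0.1773  0.6842]
bottle 0.92 [265.  199.5] [0.4809 0.199  0.006 ]
stand 0.84 [264.3 198.7] [0.4836 0.2018 0.    ]
bottle_mouth 0.7 [255.3 194.1] [0.4881 0.2074 0.126 ]
brush_collar 0.62 [413.5 162.5] [ 0.5568 -0.2005  0.158 ]
brush_collar 0.38 [263.5 194.9] [0.4833 0.1815 0.158 ]
```

View pics/w22.png

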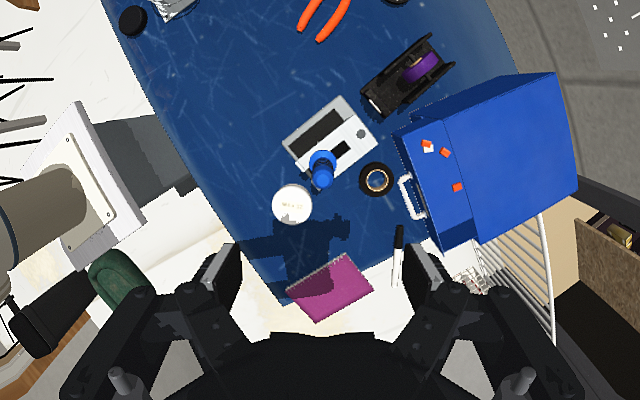

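View pics/s22.png

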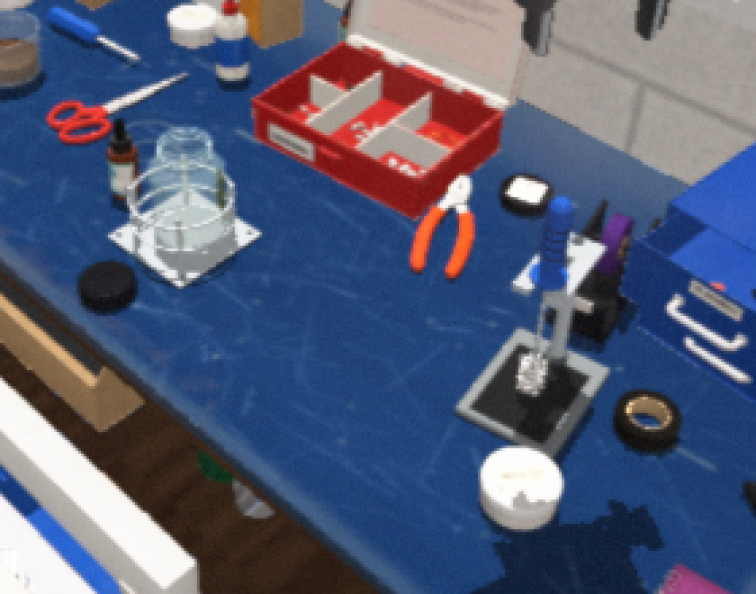

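```bash
python3 -c "
from station import ticket
print(ticket.close_job())"
```

```text
the job is handed in; nothing more can be done
None
```

I took the brush from the rack, tilted it 20° into the bottle and scrubbed the streak up–down–up–down–up between about 21 and 57–59 mm above the underside. I then hung it back in the fork, let go, raised the gripper clear and handed the job in at about 33 s.

- **Pressure:** at rest between moves the sideways force averaged about 3 to 6 N. It dropped to 2.5 N partway down the first down stroke, so I pressed harder from there. Single readings reached about 6.6 N, and they are noisy by about 0.5 to 1 N. After each move the brush stuck by friction, which shifted the readings a little.
- **Streak coverage:** the brush end's centre ran from 21 to 57–59 mm, while the streak runs from 16 to 66 mm. The top and bottom few millimetres were only covered by the width of the head.
- **Brush:** in the last pictures it hangs upright with its collar on the fork, where it hung at the start and within a few millimetres of the seat. The gripper is well clear above it.
- **Bottle:** it looks upright and down on its plate. The pressing left it off centre in the stand. I estimated about 10 mm from close pictures and the networks gave 3 to 11 mm, against a limit of 14 mm.
- **Other things:** the cap, dropper bottle, tin and tape look unmoved. Network positions moved by about 10 mm or less, which is within their usual scatter.

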